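Gauge the floating contact of a shrouded terminal

TASK

Check the large pole of the grey terminal block with the plug gauge: lift the gauge out of its wooden nest, set it pin first in the slanted rest and let go, so that you can take it again by the end of its handle. Then feel its pin into the bore of the brass contact at the bottom of the deep well (the contact floats sideways in its slot, so its bore is seldom quite in the middle), push it gently fully home and leave it standing there upright. Never force it, and leave the loupe and the needle bottle where they are.

Things in the scene. Friction and masses are not known exactly. Their poses are not given: they have to be found in the camera images.
- gauge: round plug gauge, 91 mm long, about 90 g: steel pin 8 mm across and 26 mm long (tip edge broken 0.7 mm), flat shoulder, grooved aluminium handle 16 mm across and 65 mm long. Origin at the shoulder's centre, z along the handle: handle end at z = +65 mm, pin tip at z = -26 mm, centre of mass near z = +8 mm. It starts lying level in the nest.
- nest: wooden nest, fixed: base 132 x 66 x 10 mm with a 36 mm high cheek at each end. Origin under its centre, x along the gauge, pin to +x. The gauge lies with its axis 26 mm up, shoulder at x = +20 mm; a cheek stands 8 mm behind its handle end. The handle is free all round from x = -45 to -8 mm: grip it there (about 21 mm from its end) across, from above, and lift straight up.
- rest_mouth (a point): mouth centre of the slanted rest's dark steel tube, 59 mm above the bench (grey foot 62 x 104 mm, fixed). Tube 20 mm wide inside (25 at the flared mouth), 27 to 32 outside, 48 mm deep, at 45 degrees: inwards is the point's (0, +1, -1). A gauge put in pin first slides to the bottom and lies on the tube's lower side, 2 mm below its axis; 43 mm of handle stick out, leaning over the point's -y.
- terminal: grey plastic terminal block, fixed, 66 x 112 x 79 mm on a 150 mm long flange, copper tab at the back. Origin under its centre, y along its length. In its flat top: the large well at y = +24 mm, 28 mm wide, 45 mm deep, and two small wells 10 mm wide at y = -20 and -40 mm, not used.
- contact_face (a point): on the large well's axis at the height of the brass contact's flat top face, 34 mm above the bench; axes as the block's. The contact's bore is vertical, 9 mm wide (1 mm chamfer), 32 mm deep; it lies up to 4 mm either way of this point along y (0 along x) and shifts only when pushed along y with over 8 N. With the pin home the shoulder sits on the brass and 20 mm of handle stand above the block.
- loupe: black eye loupe, 35 mm wide, 32 mm high, standing loose behind the rest. Origin under its centre.
- flux_bottle: small bottle with a needle, 33 mm wide, 97 mm high, standing loose farther back. Origin under its centre.
Mind the look-alikes: they are no part of the job. Of the things shaped like the gauge, the steel one is meant.

How it is judged:
By the outcome, as a careful person would: the job done as asked, in the order asked, and still so for the second after the job is handed in, with the robot touching nothing.
It also fails if it takes over 64 s, if anything falls off the work surface, if the arm or the gripper's body presses on something with over 40 N, if the wrist force passes 120 N, or if a joint passes its speed limit or range.

ROBOT

A 6-joint arm with a two-finger parallel gripper is mounted at the origin on a cart in front of the work surface, level with it; the furniture and walls round the work are solid. World frame = base frame: x ahead of the robot, y to its left, z up, the work surface at z = 0. Lengths are in m, angles in rad, forces in N, time in s.
With the tool pointing down it reaches from about 0.3 to 0.775 m from the base axis. Payload 14.6 kg.
Tool frame: the origin (TCP) lies midway between the tips of the shut fingers; the grasp point (between the pads) lies 19 mm behind it (ctrl.tcp_to_grasp is the distance from the TCP to the grasp point, in m); x points along the fingers, y is the direction in which the jaws open and shut, and the axes are right-handed (so a half turn about x gives the same grasp; the last joint's range is limited). The gripper opens to 94 mm and grips with 3 to 60 N. Pads are 16 mm wide; open, the fingers measure 119 mm over their backs; the gripper's body (75 mm by 177 mm) begins 78 mm behind the grasp point.
Start: joints at [1.056, 0.3, 1.521, -0, 1.321, -0.067], TCP at [0.238, 0.496, 0.205] pointing down, gripper open.
Joint ranges: [-3.03, 3.03], [-0.79, 2.21], [0.23, 2.52], [-1.04, 4.18], [0, 3.07], [-2.55, 2.55]. Speed limits (rad/s): [2.22, 2.22, 2.57, 3.14, 3.14, 3.14].

INTERFACE

Orientations are given as [roll, pitch, yaw] about the fixed x, y, z axes, in that order (R = Rz(yaw) Ry(pitch) Rx(roll)).
In Python, from station import ctrl gives the robot as it stands.
- The arm moves only by the tool jog_arm, never from a script. Its argument "rows" is one flat list of numbers, 7 for each row, row after row: the shift along the world's x, y, z in m, then the turn, a rotation vector about the world's x, y, z in degrees, then the closure, from 0 (fully open) to 1 (shut). A call has 1 to 8 rows; each row shifts and turns the commanded pose from where the row before left it; what a row does not reach is not made up. A row lasts 1/12 s, in which the tool goes at most 41.7 mm and 7.16 degrees, less where a joint would pass 70% of its speed; a pose out of reach is approached as far as the arm can. A call with a gripper value outside its range is refused whole. The fingers move at their own pace and stop on an object; "squeeze" is the grip in N (left out, the last holds). Time passes only in rows, so rows that do not move let the fingers close. It gives the time, the measured TCP pose, the force and the opening at its end, in the units of the state.
- ctrl.get_obs(): the state, without advancing time (a new reading comes with each control period).
- ctrl.camera(name): name is "scene" or "side" or "wrist"; returns (picture, depth): 400x640x3 uint8, red, green, blue; 400x640 float32, m along the optical axis (not along the pixel's ray), 0 where there is no reading.
- ctrl.camera_model(name): a dict with "K" (3x3 intrinsics, pixels), "extrinsics" (4x4, takes a point from camera to world coordinates). Camera axes: x right, y down, z forward; pixel columns grow to the right and rows downward; lengths in m; the calibration is good to about 2 mm. The wrist camera is an equidistant fisheye: a pixel r from the principal point sees the ray r / f radians off the axis. A picture is of the moment at which its call begins: read the wrist's pose just before it. camera_model takes no time and is no camera call; for the wrist camera it gives the pose at the moment of the call.
- ctrl.hand_in(): hands the job in, once; it reports no verdict.
The state is a dict: "time_s": time; "qpos": joint angles; "joint_vel": joint speeds; "tau": joint torques, N m; "ee_pos": TCP position; "eef_rot": TCP orientation; "force": force on the tool from outside, world axes, zero at the start; "moment": the same for the moment, N m; "grip_width": finger opening in m.
Only numpy, scipy, OpenCV 4.12 (cv2) and the standard library are available. Lean on these libraries where they do the work, as an engineer would, in place of code of your own. Each camera call takes 0.05 s, during which the arm holds its last target.

## Working session

There is one attempt and no reset: what is moved stays moved. The work goes in short steps, Python scripts to look and compute and a tool call to move; the robot and the scene stay as the last step left them, time stands still between calls to the robot, and variables do not carry over. Pictures are saved under pics/ and viewed, and the job is handed in when it is done.

Besides the shell and the picture viewer there is one more tool, called as name(argument=value, ...), one argument or row to a line, values as JSON. jog_arm: Moves the arm, as the interface text tells. Its arguments: {"type":"object","properties":{"rows":{"type":"array"},"squeeze":{"type":"number"}},"required":["rows"]}

```bash
ls -R . | head -30; mkdir -p pics
python3 - <<'E'
from station import ctrl
import cv2,numpy as np
o=ctrl.get_obs();print(o)
for n in("scene","side","wrist"):
    m=ctrl.camera_model(n);p,d=ctrl.camera(n)
    cv2.imwrite(f"pics/{n}0.png",p[:,:,::-1]);np.savez(f"pics/{n}0.npz",p=p,d=d,K=m["K"],E=m["extrinsics"])
    print(n,m)
E
```

```text
.:
pics

./pics:
{'time_s': 0.0, 'qpos': array([ 1.05643254e+00,  3.00472112e-01,  1.52158516e+00, -2.17821707e-05,
        1.32071044e+00, -6.66077156e-02]), 'joint_vel': array([ 6.79992903e-04,  2.79231570e-03, -2.19008656e-04,  1.00887373e-03,
       -7.43915724e-04,  2.82544517e-05]), 'tau': array([ 5.67326606e-04, -5.31782091e+01, -3.52763557e+01,  7.09390990e-02,
        2.40193005e-02, -8.46219837e-05]), 'ee_pos': array([0.23799858, 0.49554196, 0.20488406]), 'eef_rot': array([-1.6194509 ,  1.56962108, -2.06720157]), 'force': array([0.27726702, 0.60964365, 0.30287657]), 'moment': array([ 0.0392937 , -0.00520385,  0.03140526]), 'grip_width': 0.0939509115147059}
scene {'K': array([[367.63083127,   0.        , 321.96095469],
       [  0.        , 367.63083127, 197.98209811],
       [  0.        ,   0.        ,   1.        ]]), 'extrinsics': array([[ 0.72908964, -0.49304012,  0.47469962,  0.15959315],
       [-0.68415039, -0.50561327,  0.52563625, -0.41846481],
       [-0.01914534, -0.70800188, -0.70595099,  0.66875903],
       [ 0.        ,  0.        ,  0.        ,  1.        ]])
[... 250 characters left out ...]
[-0.53020839, -0.44702168,  0.72045172, -0.67074959],
       [-0.01835058, -0.84347297, -0.53685809,  0.59384071],
       [ 0.        ,  0.        ,  0.        ,  1.        ]])}
wrist {'K': array([[309.70691629,   0.        , 317.24507667],
       [  0.        , 309.70691629, 200.42958282],
       [  0.        ,   0.        ,   1.        ]]), 'extrinsics': array([[ 4.31779254e-01,  8.68560633e-01,  2.43246999e-01,
         1.67194343e-01],
       [ 9.01978987e-01, -4.15553378e-01, -1.17257394e-01,
         5.30020396e-01],
       [-7.63044372e-04,  2.70032992e-01, -9.62850768e-01,
         3.84917046e-01],
       [ 0.00000000e+00,  0.00000000e+00,  0.00000000e+00,
         1.00000000e+00]])}
```

View pics/scene0.png

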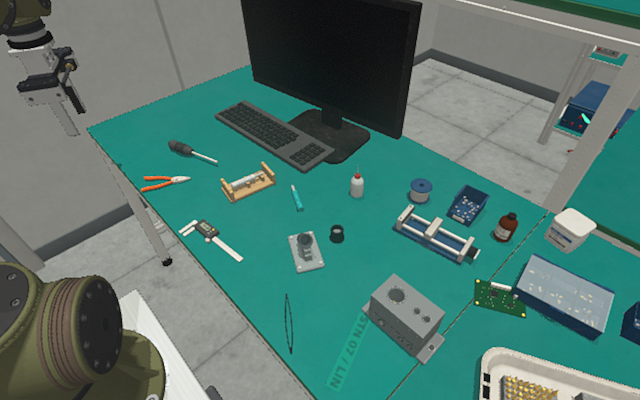

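View pics/side0.png

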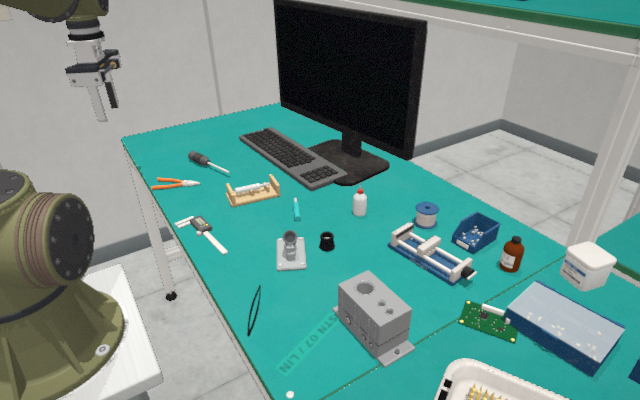

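View pics/wrist0.png

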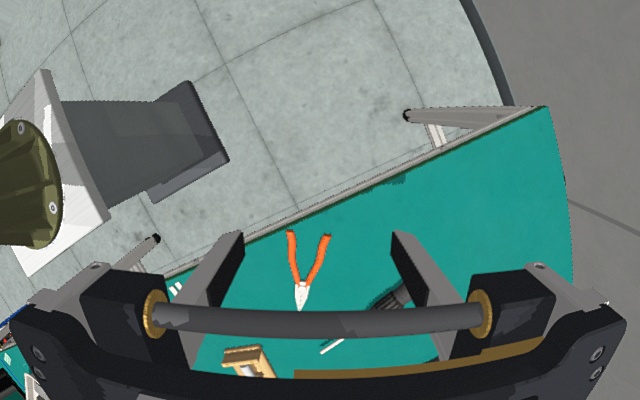

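Scene view: nest with the gauge at (248,182), rest at (306,248), loupe (337,233), bottle (357,184), terminal (405,313). Possible look-alikes are the screwdriver (190,152), the turquoise pen (296,197) and the rod fixture (436,233). Next I'll crop in close.

Run:
```python
import cv2,numpy as np
a=cv2.imread("pics/scene0.png");b=cv2.imread("pics/side0.png")
def c(im,x,y,w,h,s): return cv2.resize(im[y:y+h,x:x+w],(w*s,h*s),interpolation=cv2.INTER_CUBIC)
def save(n,l): cv2.imwrite(n,np.vstack(l))
save("pics/c1.png",[c(a,210,155,80,50,5),c(b,215,168,80,40,5)] )
h=np.hstack([c(a,280,220,75,60,5),c(b,265,220,75,60,5)]);g=np.hstack([c(a,365,270,75,55,5),c(b,335,265,75,55,5)])
save("pics/c2.png",[h,g])
```

```text
(no output)
```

View pics/c1.png

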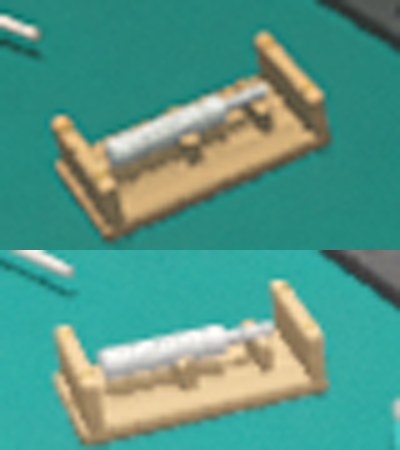

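View pics/c2.png

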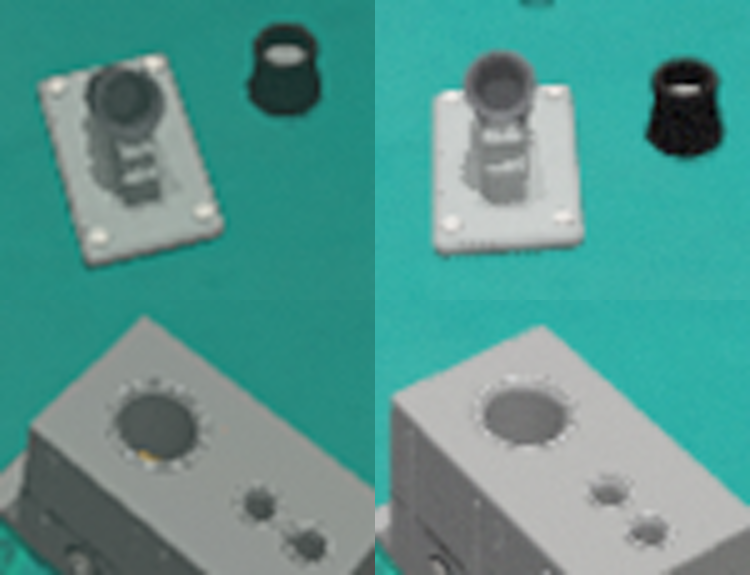

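```bash
cat > h.py <<'E'
import numpy as np,cv2
def load(n):
    z=np.load(f"pics/{n}.npz");return z["p"],z["d"],z["K"],z["E"]
def cloud(n):
    p,d,K,E=load(n);v,u=np.mgrid[:400,:640]
    X=np.stack([(u-K[0,2])*d/K[0,0],(v-K[1,2])*d/K[1,1],d],-1)
    return X@E[:3,:3].T+E[:3,3],p,d
def proj(P,n):
    p,d,K,E=load(n);c=(np.atleast_2d(P)-E[:3,3])@E[:3,:3];q=c@K.T;return q[:,:2]/q[:,2:]
E
python3 - <<'E'
from h import *
W={}
for n in("scene0","side0"):
    P,p,d=cloud(n);W[n]=P
    for nm,(x,y,w,hh) in dict(nest=(215,155,70,50) if n[1]=='c' else (222,172,65,36),rest=(282,222,45,55) if n[1]=='c' else (270,225,40,48),loupe=(328,222,18,22) if n[1]=='c' else (318,230,18,22),bottle=(346,165,24,36) if n[1]=='c' else (350,185,20,33),term=(350,268,100,100) if n[1]=='c' else (325,265,95,100)).items():
        Q=P[y:y+hh,x:x+w].reshape(-1,3);D=d[y:y+hh,x:x+w].ravel();Q=Q[D>0]
        t=Q[:,2]<.004
        T=Q[(Q[:,2]>.006)]
        print(n,nm,"table z",np.median(Q[t,2]).round(4),len(T),T.min(0).round(3),T.max(0).round(3),T.mean(0).round(3))
    # height maps
res=.001
for n in W:
    P=W[n].reshape(-1,3); 
H=np.zeros((700,800),np.float32)
for n in W:
    P=W[n].reshape(-1,3);P=P[(P[:,2]>-.01)&(P[:,2]<.15)&(P[:,0]>.2)&(P[:,0]<.9)&(P[:,1]>-.3)&(P[:,1]<.5)]
    i=((.9-P[:,0])/res).astype(int).clip(0,699);j=((.5-P[:,1])/res).astype(int).clip(0,799)
    np.maximum.at(H,(i,j),P[:,2])
H=cv2.dilate(H,np.ones((3,3)))
c=cv2.applyColorMap((H/.1*255).clip(0,255).astype(np.uint8),cv2.COLORMAP_JET)
cv2.imwrite("pics/hm.png",c[:600])
E
```

```text
scene0 nest table z 0.0 1004 [0.43  0.207 0.006] [0.642 0.388 0.038] [0.501 0.244 0.019]
scene0 rest table z 0.0001 1015 [ 0.416 -0.075  0.006] [0.513 0.039 0.072] [ 0.458 -0.027  0.018]
scene0 loupe table z 0.0004 206 [ 0.528 -0.054  0.006] [ 0.559 -0.024  0.034] [ 0.541 -0.041  0.022]
scene0 bottle table z 0.0004 266 [0.666 0.014 0.006] [0.696 0.043 0.091] [0.677 0.025 0.04 ]
scene0 term table z 0.0003 3803 [ 0.449 -0.348  0.006] [ 0.519 -0.2    0.082] [ 0.474 -0.282  0.061]
side0 nest table z -0.0004 866 [0.43  0.203 0.006] [0.568 0.383 0.039] [0.497 0.239 0.018]
side0 rest table z -0.0003 954 [ 0.416 -0.077  0.006] [0.513 0.036 0.069] [ 0.46  -0.029  0.018]
side0 loupe table z -0.0003 221 [ 0.528 -0.058  0.006] [ 0.558 -0.025  0.034] [ 0.542 -0.044  0.022]
side0 bottle table z -0.0004 310 [0.667 0.011 0.006] [0.698 0.038 0.077] [0.678 0.022 0.037]
side0 term table z -0.0003 4310 [ 0.449 -0.352  0.006] [ 0.519 -0.202  0.081] [ 0.475 -0.291  0.058]
```

View pics/hm.png

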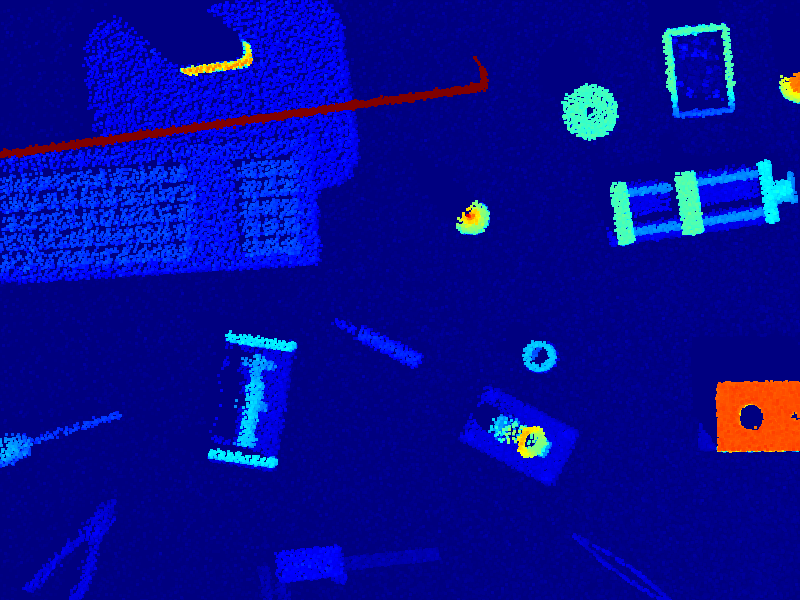

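Run:
```python
from h import *
from scipy.spatial.transform import Rotation as R
r=R.from_euler('xyz',[-1.6194509 ,1.56962108,-2.06720157]).as_matrix();print(r.round(3))
def rect(n,box,lo,hi):
    P,p,d=cloud(n);Q=P.reshape(-1,3);m=(Q[:,2]>lo)&(Q[:,2]<hi)
    for k in(0,1):m&=(Q[:,k]>box[k][0])&(Q[:,k]<box[k][1])
    Q=Q[m];return Q,cv2.minAreaRect((Q[:,:2]*1000).astype(np.float32))
for n in("scene0","side0"):
    Q,b=rect(n,((.43,.54),(-.37,-.19)),.074,.09);print(n,"top",b,Q[:,2].mean().round(4))
    Q,b=rect(n,((.42,.6),(.19,.31)),.0315,.05);print("cheeks",b,Q[:,2].max())
    Q,b=rect(n,((.42,.6),(.19,.31)),.007,.0125);print("base",b)
    Q,b=rect(n,((.38,.53),(-.09,.05)),.003,.012);print("foot",b,Q[:,2].mean())
    Q,b=rect(n,((.38,.53),(-.09,.05)),.035,.09);print("tube",b)
    # gauge handle points
    Q,b=rect(n,((.44,.56),(.225,.265)),.022,.036)
    s=Q.mean(0);print("g",b)
    for n2,bx in dict(loupe=((.51,.57),(-.07,-.01)),bot=((.65,.71),(0,.06))).items():
        Q,b=rect(n,bx,.005,.12);print(n2,b)
```

```text
[[-0.001  0.433  0.901]
 [-0.001  0.901 -0.433]
 [-1.    -0.001 -0.   ]]
scene0 top ((484.18878173828125, -273.53955078125), (68.35868072509766, 112.55082702636719), 0.8532761931419373) 0.0791
cheeks ((500.37939453125, 250.19232177734375), (64.68595123291016, 127.05738830566406), 81.71398162841797) 0.03801160533373982
base ((498.4880676269531, 249.47459411621094), (70.18598175048828, 130.5624542236328), 81.47234344482422)
foot ((462.45068359375, -11.299789428710938), (114.78766632080078, 148.14707946777344), 64.14324188232422) 0.00873083180887458
tube ((460.010009765625, -19.947519302368164), (50.724449157714844, 29.628711700439453), 78.60432434082031)
g ((500.2713928222656, 246.22230529785156), (36.146697998046875, 119.70005798339844), 89.02649688720703)
loupe ((542.4622192382812, -38.38787078857422), (30.433551788330078, 29.825525283813477), 78.63384246826172)
bot ((679.6913452148438, 26.78976821899414), (23.382986068725586, 32.288536071777344), 46.18353271484375)
side0 top ((484.48858642578125, -275.09393310546875), (68.0787582397461, 113.93650817871094), 0.9210664629936218) 0.0784
cheeks ((500.3161315917969, 246.9400634765625), (67.0260238647461, 126.46967315673828), 80.30987548828125) 0.03903256473495842
base ((496.8067321777344, 244.47027587890625), (63.95233154296875, 130.3278045654297), 78.94938659667969)
foot ((483.3822326660156, -29.999366760253906), (106.18515014648438, 101.52120208740234), 62.54960250854492) 0.00825208922581347
tube ((463.7053527832031, -24.346435546875), (47.564517974853516, 28.971572875976562), 59.9381217956543)
g ((500.0071716308594, 244.34649658203125), (38.063480377197266, 119.7585220336914), 89.80125427246094)
loupe ((543.4569702148438, -42.084571838378906), (30.540966033935547, 30.439069747924805), 17.05644989013672)
bot ((682.00244140625, 24.2261962890625), (25.33924102783203, 32.602779388427734), 82.6351547241211)
```

```bash
cat >> h.py <<'E'
from scipy.spatial.transform import Rotation as R
def Rt(x,y):
    x=np.array(x,float);x/=np.linalg.norm(x);y=np.array(y,float);y-=x*(x@y);y/=np.linalg.norm(y)
    return np.stack([x,y,np.cross(x,y)],1)
C=np.array([[0,0,-1],[0,1,0],[1,0,0]],float)
def wrist(Rw,q1,q23,s=1):
    M=(R.from_euler('Z',q1)*R.from_euler('Y',q23)).inv().as_matrix()@Rw@C.T
    a,b,c=R.from_matrix(M).as_euler('ZYZ');return (np.array([a,b,c]),np.array([a+np.pi,-b,c-np.pi]))
E
python3 - <<'E'
from h import *
print(wrist(R.from_euler('xyz',[-1.6194509 ,1.56962108,-2.06720157]).as_matrix(),1.056,1.822))
a=np.radians(64);h=np.array([np.cos(a),np.sin(a),0]);z=np.array([0,0,1.])
l=np.cross(z,h)
for q23 in(1.7,2.0,2.3):
  for sg in(1,-1):
    print(q23,sg,"place",wrist(Rt(-h-z,sg*l),-.05,q23)[0].round(2),"regrip",wrist(Rt(h-z,sg*l),-.05,q23)[0].round(2))
E
```

```text
(array([-2.23064502e-05,  1.32076770e+00,  1.50375620e+00]), array([ 3.14157035, -1.3207677 , -1.63783645]))
1.7 1 place [-0.72  1.76 -1.19] regrip [ 0.77  1.2  -1.37]
1.7 -1 place [-0.72  1.76  1.95] regrip [0.77 1.2  1.77]
2.0 1 place [-0.71  1.53 -0.99] regrip [ 0.89  0.99 -1.62]
2.0 -1 place [-0.71  1.53  2.15] regrip [0.89 0.99 1.52]
2.3 1 place [-0.74  1.3  -0.79] regrip [ 1.09  0.83 -1.94]
2.3 -1 place [-0.74  1.3   2.35] regrip [1.09 0.83 1.2 ]
```

jog_arm(
  rows=[0.0104,-0.0106,-0.002,0,0,-7.1,0,0.0104,-0.0106,-0.002,0,0,-7.1,0,0.0104,-0.0106,-0.002,0,0,-7.1,0,0.0104,-0.0106,-0.002,0,0,-7.1,0,0.0104,-0.0106,-0.002,0,0,-7.1,0,0.0104,-0.0106,-0.002,0,0,-7.1,0,0.0104,-0.0106,-0.002,0,0,-7.1,0,0.0104,-0.0106,-0.002,0,0,-7.1,0],
  squeeze=20,
)

```text
time_s: 0.82
ee_pos: [0.3217, 0.4103, 0.1892]
eef_rot: [-0.886, 1.57, -2.331]
force: [0.8, 0.7, 0.2]
grip_width: 0.0937
```

jog_arm(
  rows=[0.0104,-0.0106,-0.002,0,0,-7.1,0,0.0104,-0.0106,-0.002,0,0,-7.1,0,0.0104,-0.0106,-0.002,0,0,-7.1,0,0.0104,-0.0106,-0.002,0,0,-7.1,0,0.0104,-0.0106,-0.002,0,0,-7.1,0,0.0104,-0.0106,-0.002,0,0,-7.1,0,0.0104,-0.0106,-0.002,0,0,-7.1,0,0.0104,-0.0106,-0.002,0,0,-7.1,0],
)

```text
time_s: 1.48
ee_pos: [0.4049, 0.3255, 0.1732]
eef_rot: [-0.095, 1.57, -2.531]
force: [-0.7, -0.6, -0.1]
grip_width: 0.0938
```

jog_arm(
  rows=[0.0104,-0.0106,-0.004,0,0,-7.1,0,0.0104,-0.0106,-0.004,0,0,-7.1,0,0.0104,-0.0106,-0.004,0,0,-7.1,0,0.0104,-0.0106,-0.004,0,0,-7.1,0,0.0104,-0.0106,-0.004,0,0,-7.1,0,0.0104,-0.0106,-0.004,0,0,-7.1,0,0.0104,-0.0106,-0.004,0,0,-7.1,0,0,0,0,0,0,0,0],
)

```text
time_s: 2.15
ee_pos: [0.4782, 0.2503, 0.1444]
eef_rot: [0.773, 1.569, -2.533]
force: [-0.5, -0.2, 0.4]
grip_width: 0.0939
```

```bash
cat > look.py <<'E'
import sys,cv2,numpy as np
from station import ctrl
from h import *
def look(n,cam="wrist"):
    o=ctrl.get_obs();m=ctrl.camera_model(cam);p,d=ctrl.camera(cam)
    cv2.imwrite(f"pics/{n}.png",p[:,:,::-1]);np.savez(f"pics/{n}.npz",p=p,d=d,K=m["K"],E=m["extrinsics"])
    rr=R.from_euler('xyz',o["eef_rot"]).as_matrix()
    print(o["time_s"],o["ee_pos"].round(4),"x",rr[:,0].round(4),"y",rr[:,1].round(4),"q",o["qpos"].round(3),"F",o["force"].round(2),o["grip_width"].round(4))
def wcloud(n):
    p,d,K,E=load(n);v,u=np.mgrid[:400,:640];x=(u-K[0,2])/K[0,0];y=(v-K[1,2])/K[1,1];r=np.hypot(x,y)+1e-9
    k=np.tan(np.minimum(r,1.5))/r;X=np.stack([x*k*d,y*k*d,d],-1);return X@E[:3,:3].T+E[:3,3],p,d
def ray(n,u,v,z):
    p,d,K,E=load(n);x=(u-K[0,2])/K[0,0];y=(v-K[1,2])/K[1,1];r=np.hypot(x,y)+1e-9
    w=E[:3,:3]@np.array([x/r*np.sin(r),y/r*np.sin(r),np.cos(r)]);return E[:3,3]+w*(z-E[2,3])/w[2]
if __name__=="__main__":look(*sys.argv[1:])
E
python3 look.py w1
```

```text
Traceback (most recent call last):
  File "look.py", line 15, in <module>
    if __name__=="__main__":look(*sys.argv[1:])
                            ~~~~^^^^^^^^^^^^^^^
  File "look.py", line 8, in look
    print(o["time_s"],o["ee_pos"].round(4),"x",rr[:,0].round(4),"y",rr[:,1].round(4),"q",o["qpos"].round(3),"F",o["force"].round(2),o["grip_width"].round(4))
                                                                                                                                    ^^^^^^^^^^^^^^^^^^^^^
AttributeError: 'float' object has no attribute 'round'
```

View pics/w1.png

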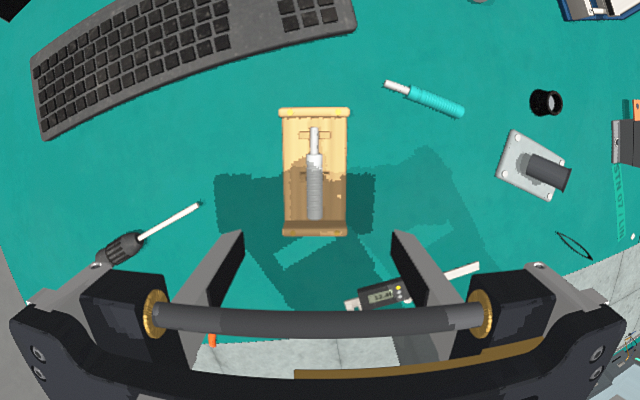

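The wrist view shows the steel gauge in the nest: handle end (315,218), shoulder about (315,158), pin tip (314,127). The turquoise copy is at (425,97), not the one meant.

```bash
sed -i 's/,o\["grip_width"\].round(4))/,round(o["grip_width"],4))/' look.py
python3 - <<'E'
from look import *
from station import ctrl
im=cv2.imread("pics/w1.png");cv2.imwrite("pics/w1c.png",cv2.resize(im[95:245,265:365],(500,750))[:600])
P,p,d=wcloud("w1")
for nm,u,v in(("end",315,218),("sh",315.5,158),("tip",314,127)):print(nm,ray("w1",u,v,.028).round(4))
# gauge points: z .027-.036
m=np.zeros((400,640),bool);m[150:222,305:325]=1
m&=(P[:,:,2]>.0285)&(P[:,:,2]<.036);Q=P[m];print(len(Q))
c=Q[:,:2].mean(0);w,v=np.linalg.eigh(np.cov((Q[:,:2]-c).T));print(c,v[:,1],Q[:,2].max(),np.percentile((Q[:,:2]-c)@v[:,1],[1,99]))
for nm,b in (("cheek+",(106,116,278,352)),("cheek-",(222,238,280,348))):
    Q=P[b[0]:b[1],b[2]:b[3]].reshape(-1,3);Q=Q[(Q[:,2]>.032)&(Q[:,2]<.042)];print(nm,cv2.minAreaRect((Q[:,:2]*1000).astype(np.float32)))
T=P[100:240,200:280].reshape(-1,3);print("table",np.median(T[:,2]))
o=ctrl.get_obs();rr=R.from_euler('xyz',o["eef_rot"]).as_matrix();print(o["ee_pos"],rr.round(4),o["qpos"].round(3))
E
```

```text
end [0.4558 0.2564 0.028 ]
sh [0.5158 0.2459 0.028 ]
tip [0.5455 0.2424 0.028 ]
1027
[0.49004534 0.25127365] [-0.9873962   0.15826798] 0.03597845944692124 [-0.03332171  0.0331767 ]
cheek+ ((560.6948852539062, 239.847412109375), (64.70402526855469, 7.815806865692139), 80.62019348144531)
cheek- ((444.1868896484375, 258.72039794921875), (65.69005584716797, 8.836287498474121), 79.9041976928711)
table 0.0007414399268674543
[0.47753617 0.2512099  0.14483604] [[-1.100e-03 -1.564e-01 -9.877e-01]
 [-5.000e-04 -9.877e-01  1.564e-01]
 [-1.000e+00  7.000e-04  1.000e-03]] [ 0.416  0.335  1.622 -0.     1.186  2.144]
```

View pics/w1c.png

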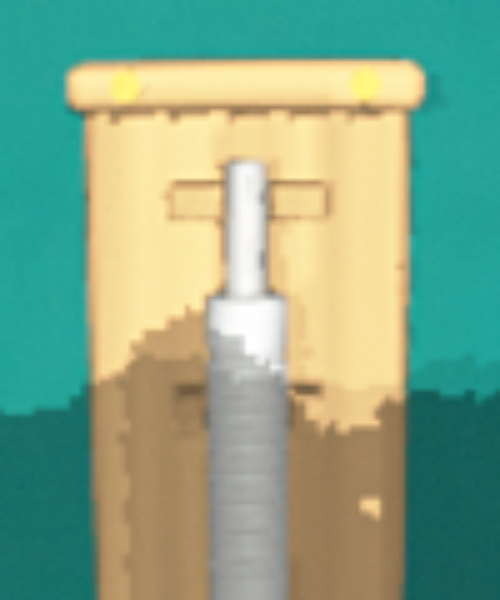

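jog_arm(
  rows=[0.0006,0.0009,-0.03,0,0,0,0.3,0.0006,0.0009,-0.03,0,0,0,0.3,0,0,-0.03,0,0,0,0.3,0,0,-0.025,0,0,0,0.3,0,0,-0.012,0,0,0,0.3,0,0,-0.004,0,0,0,0.3,0,0,0,0,0,0,0.3],
)

```text
time_s: 2.78
ee_pos: [0.4783, 0.2541, 0.0145]
eef_rot: [0.458, 1.57, -2.838]
force: [-0.0, -0.6, 0.3]
grip_width: 0.066
```

jog_arm(
  rows=[0,0,0,0,0,0,1,0,0,0,0,0,0,1,0,0,0,0,0,0,1,0,0,0,0,0,0,1,0,0,0,0,0,0,1,0,0,0,0,0,0,1],
  squeeze=25,
)

```text
time_s: 3.28
ee_pos: [0.4787, 0.2538, 0.0148]
eef_rot: [-2.58, 1.57, 0.405]
force: [-0.1, -0.1, 0.9]
grip_width: 0.0291
```

jog_arm(
  rows=[0,0,0,0,0,0,1,0,0,0,0,0,0,1,0,0,0,0,0,0,1,0,0,0,0,0,0,1],
)

```text
time_s: 3.62
ee_pos: [0.4786, 0.2538, 0.0145]
eef_rot: [-2.317, 1.571, 0.669]
force: [-0.6, 0.4, 0.2]
grip_width: 0.0152
```

jog_arm(
  rows=[0,0,0,0,0,0,1,0,0,0.008,0,0,0,1,0,0,0.02,0,0,0,1,0,0,0.03,0,0,0,1,0,0,0.03,0,0,0,1,0,0,0.03,0,0,0,1,0,0,0.03,0,0,0,1,0,0,0.02,0,0,0,1],
)

```text
time_s: 4.28
ee_pos: [0.4788, 0.2539, 0.186]
eef_rot: [-2.56, 1.568, 0.425]
force: [0.5, -0.0, -1.5]
grip_width: 0.0152
```

```bash
python3 look.py w2
```

```text
4.2833 [0.4788 0.2539 0.186 ] x [ 0.0027  0.0012 -1.    ] y [-0.1556 -0.9878 -0.0016] q [0.42  0.297 1.571 0.    1.27  2.147] F [ 0.47 -0.02 -1.52] 0.0152
```

View pics/w2.png

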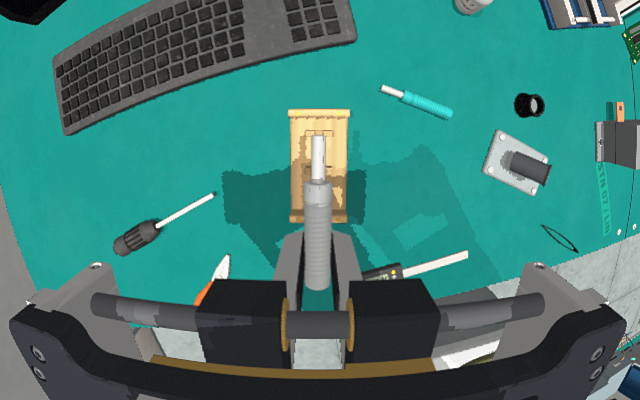

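Gauge held: tip (317,138), handle end (317,287). Rest at (515,162), with its mouth towards (548,175). Now I'll measure its tilt in hand and the rest.

Run:
```python
from look import *
P,p,d=wcloud("w2");o=np.array([.4788,.2539,.186])
for vv in range(140,286,12):
    row=P[vv,300:335];k=(row[:,2]>.17)
    print(vv,len(row[k]),(row[k].mean(0)-o).round(4) if k.any() else "", (row[k][:,2].max()-o[2]).round(4) if k.any() else "")
for n in("w1","w2"):
    P,p,d=wcloud(n);b=(110,205,465,590)
    Q=P[b[0]:b[1],b[2]:b[3]].reshape(-1,3);C=p[b[0]:b[1],b[2]:b[3]].reshape(-1,3).astype(int)
    f=(Q[:,2]>.003)&(Q[:,2]<.013)&(C.min(1)>110)
    print(n,"foot",cv2.minAreaRect((Q[f,:2]*1000).astype(np.float32)),np.median(Q[f,2]))
    t=(Q[:,2]>.02)&(Q[:,2]<.09);print("tube",Q[t].min(0),Q[t].max(0))
    im=cv2.imread(f"pics/{n}.png");cv2.imwrite(f"pics/{n}r.png",cv2.resize(im[110:205,465:590],(750,570),interpolation=cv2.INTER_CUBIC))
```

```text
140 14 [ 0.0647 -0.0106  0.015 ] 0.0162
152 14 [ 0.0597 -0.0097  0.0266] 0.1802
164 13 [ 0.052  -0.0083  0.0153] 0.0166
176 13 [ 0.0454 -0.0073  0.0151] 0.0166
188 28 [ 0.0396 -0.0061  0.0183] 0.0216
200 29 [ 0.0345 -0.0054  0.0238] 0.1802
212 28 [ 0.0262 -0.0041  0.0181] 0.02
224 27 [ 0.0193 -0.0027  0.018 ] 0.0209
236 35 [ 0.0116 -0.0015  0.0165] 0.0212
248 35 [ 0.0057 -0.0006  0.0199] 0.0282
260 35 [-0.0007  0.0004  0.0223] 0.0406
272 35 [-0.0073  0.0014  0.0243] 0.0522
284 31 [-0.0146  0.0026  0.0254] 0.0622
w1 foot ((466.9761047363281, -18.086265563964844), (103.75554656982422, 61.74006652832031), 62.7677001953125) 0.009558489683419352
tube [ 0.44735158 -0.04879076  0.02027582] [0.53771153 0.01045203 0.07106475]
w2 foot ((466.71612548828125, -17.88843536376953), (104.58924865722656, 61.681549072265625), 62.83244323730469) 0.009569587566727988
tube [ 0.44696085 -0.04912588  0.02018738] [0.54000812 0.01075077 0.07004711]
```

View pics/w2r.png

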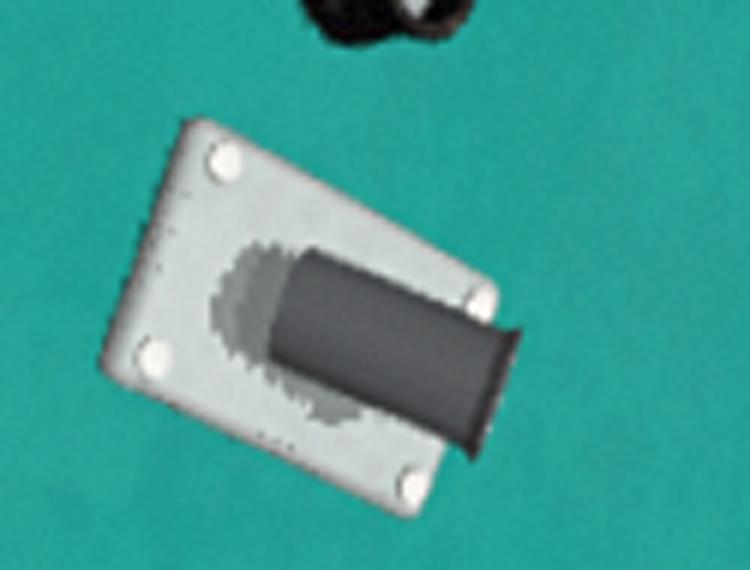

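Run:
```python
from look import *
h=np.array([.457,.8895]);l=np.array([-.8895,.457]);c=np.array([.4668,-.018])
for n in("scene0","side0","w1","w2"):
    if n[0]=='s':P,p,d=cloud(n)
    else:P,p,d=wcloud(n)
    Q=P.reshape(-1,3);k=(np.hypot(*(Q[:,:2]-c).T)<.075)&(Q[:,2]>.018)&(Q[:,2]<.09);Q=Q[k]
    s=(Q[:,:2]-c)@h;t=(Q[:,:2]-c)@l;z=Q[:,2]
    r=(-s+z)/2**.5; q=(s+z)/2**.5   # r outward along axis, q perpendicular up
    print(n,len(Q),"r max",np.percentile(r,[90,95,97,98,99,99.7,100]).round(4))
    for lo in np.arange(.02,.095,.006):
        m=(r>=lo)&(r<lo+.006)
        if m.sum()>3:print("  r",lo.round(3),m.sum(),"t",np.percentile(t[m],[2,98]).round(4),"q",np.percentile(q[m],[2,98]).round(4))
def rayz(n,u,v,z):
    p,d,K,E=load(n);w=E[:3,:3]@np.linalg.solve(K,[u,v,1]);return E[:3,3]+w*(z-E[2,3])/w[2]
for n,u,v in(("scene0",306,239.4),("side0",290.4,237.6)):
    X=rayz(n,u,v,.059);print(n,X,(X[:2]-c)@h,(X[:2]-c)@l)
```

```text
scene0 317 r max [0.0525 0.0532 0.0535 0.0538 0.054  0.0551 0.0561]
  r 0.02 9 t [-0.0623  0.0116] q [0.008  0.0434]
  r 0.026 11 t [-0.0076  0.01  ] q [0.0004 0.0437]
  r 0.032 36 t [-0.0067  0.011 ] q [-0.0092  0.0392]
  r 0.038 25 t [-0.0046  0.0096] q [-0.0073  0.023 ]
  r 0.044 50 t [-0.0091  0.0112] q [0.0075 0.0412]
  r 0.05 86 t [-0.0125  0.0164] q [0.0164 0.0447]
side0 325 r max [0.0533 0.0542 0.0547 0.0552 0.0556 0.0568 0.0573]
  r 0.02 10 t [-0.0735  0.0085] q [0.0218 0.0393]
  r 0.026 4 t [-0.007   0.0093] q [0.0184 0.0385]
  r 0.032 38 t [-0.0063  0.0086] q [-0.0109  0.0395]
  r 0.038 35 t [-0.0067  0.0086] q [-0.0095  0.0387]
  r 0.044 49 t [-0.0097  0.0104] q [0.0058 0.0413]
  r 0.05 91 t [-0.0128  0.0145] q [0.0111 0.0433]
w1 1113 r max [0.0479 0.0507 0.0517 0.0522 0.0527 0.0532 0.0533]
  r 0.02 112 t [-0.0114  0.0133] q [0.0323 0.0454]
  r 0.026 116 t [-0.0126  0.0129] q [0.0323 0.0455]
  r 0.032 113 t [-0.0121  0.0128] q [0.0334 0.0456]
  r 0.038 114 t [-0.0118  0.0126] q [0.0332 0.0459]
  r 0.044 115 t [-0.0123  0.013 ] q [0.0319 0.0457]
  r 0.05 71 t [-0.0141  0.0139] q [0.033  0.0471]
w2 925 r max [0.0485 0.0513 0.0522 0.0526 0.053  0.0532 0.0536]
  r 0.02 96 t [-0.0126  0.0128] q [0.0317 0.0454]
  r 0.026 94 t [-0.0117  0.0125] q [0.0325 0.0452]
  r 0.032 93 t [-0.0118  0.0131] q [0.0335 0.0458]
  r 0.038 98 t [-0.0121  0.0133] q [0.0328 0.0454]
  r 0.044 97 t [-0.0122  0.0131] q [0.0341 0.0458]
  r 0.05 68 t [-0.0127  0.014 ] q [0.0177 0.0463]
scene0 [ 0.46063235 -0.03128781  0.059     ] -0.014638128237378456 -0.0005864052869912613
side0 [ 0.45740587 -0.03731643  0.059     ] -0.021475083160221457 -0.000471527270583562
```

```bash
cat >> h.py <<'E'
z3=np.array([0,0,1.]);ha=np.radians(62.8);hr=np.array([np.cos(ha),np.sin(ha),0]);lr=np.cross(z3,hr)
M=np.array([.4593,-.0316,.059]);pp=(hr-z3)/2**.5;qq=(hr+z3)/2**.5
Rplace=Rt(-qq,-lr)
def delta(o,Rn,Pn):
    Ro=R.from_euler('xyz',o["eef_rot"]);rv=np.degrees((R.from_matrix(Rn)*Ro.inv()).as_rotvec())
    return (Pn-o["ee_pos"]).round(4),rv.round(2),np.linalg.norm(rv).round(1)
E
python3 - <<'E'
from look import *
o=ctrl.get_obs()
for dpt in(-.087,-.07,-.022):
    Pn=M-.0125*qq+dpt*pp;print(dpt,Pn.round(4),delta(o,Rplace,Pn))
print(wrist(Rplace,0,1.9))
E
```

```text
-0.087 [ 0.4271 -0.0942  0.1117] (array([-0.0528, -0.3486, -0.0775]), array([-22.1 ,  42.98,  67.86]), np.float64(83.3))
-0.07 [ 0.4326 -0.0835  0.0997] (array([-0.0473, -0.3379, -0.0895]), array([-22.1 ,  42.98,  67.86]), np.float64(83.3))
-0.022 [ 0.4481 -0.0533  0.0657] (array([-0.0318, -0.3077, -0.1234]), array([-22.1 ,  42.98,  67.86]), np.float64(83.3))
(array([-0.68258097,  1.64813347,  2.13656263]), array([ 2.45901168, -1.64813347, -1.00503003]))
```

jog_arm(
  rows=[-0.0038,-0.0249,-0.002,-1.58,3.07,4.85,1,-0.0038,-0.0249,-0.002,-1.58,3.07,4.85,1,-0.0038,-0.0249,-0.002,-1.58,3.07,4.85,1,-0.0038,-0.0249,-0.002,-1.58,3.07,4.85,1,-0.0038,-0.0249,-0.002,-1.58,3.07,4.85,1,-0.0038,-0.0249,-0.002,-1.58,3.07,4.85,1,-0.0038,-0.0249,-0.002,-1.58,3.07,4.85,1],
)

```text
time_s: 4.92
ee_pos: [0.4517, 0.0782, 0.1685]
eef_rot: [0.327, 1.152, -2.365]
force: [-0.3, 0.0, -0.6]
grip_width: 0.0153
```

jog_arm(
  rows=[-0.0038,-0.0249,-0.002,-1.58,3.07,4.85,1,-0.0038,-0.0249,-0.002,-1.58,3.07,4.85,1,-0.0038,-0.0249,-0.002,-1.58,3.07,4.85,1,-0.0038,-0.0249,-0.002,-1.58,3.07,4.85,1,-0.0038,-0.0249,-0.002,-1.58,3.07,4.85,1,-0.0038,-0.0249,-0.002,-1.58,3.07,4.85,1,-0.0038,-0.0249,-0.002,-1.58,3.07,4.85,1,0,0,0,0,0,0,1],
)

```text
time_s: 5.58
ee_pos: [0.4237, -0.097, 0.1535]
eef_rot: [-0.003, 0.774, -2.04]
force: [-0.7, 0.6, -1.0]
grip_width: 0.0155
```

Run:
```python
from look import *
look("s2","side");look("w3")
o=ctrl.get_obs();print(delta(o,Rplace,M-.0125*qq-.087*pp))
```

```text
5.5833 [ 0.4237 -0.097   0.1535] x [-0.3235 -0.6375 -0.6993] y [ 0.8927 -0.4507 -0.002 ] q [ 0.076  0.382  1.749 -0.659  1.514  0.756] F [-0.7   0.61 -1.04] 0.0155
5.6333 [ 0.4245 -0.0954  0.1539] x [-0.3231 -0.6347 -0.702 ] y [ 0.8906 -0.4549  0.0014] q [ 0.077  0.381  1.746 -0.655  1.515  0.76 ] F [ 0.24  0.62 -0.48] 0.0155
(array([ 0.002 ,  0.0005, -0.0427]), array([ 0.37,  0.03, -0.08]), np.float64(0.4))
```

View pics/s2.png

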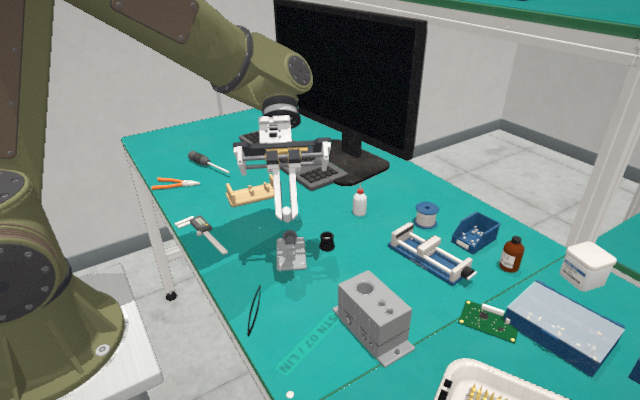

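View pics/w3.png

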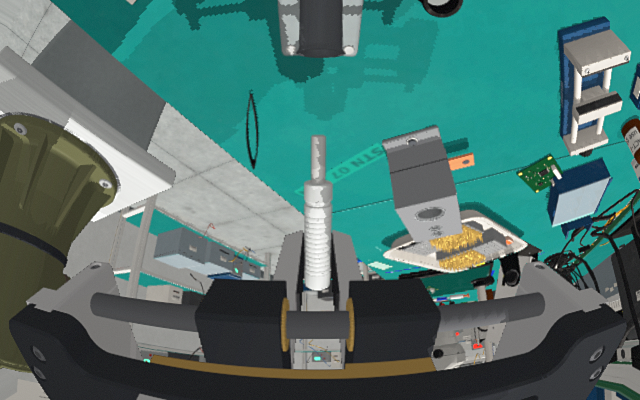

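The gauge sits unchanged in the hand (tip (318,137)). The tube is at the top (~(328,40)). I'll check the mouth's lateral alignment against my estimate.

```bash
cat >> look.py <<'E'
def wproj(n,X):
    p,d,K,E=load(n);c=E[:3,:3].T@(np.array(X)-E[:3,3]);t=np.arctan2(np.hypot(c[0],c[1]),c[2]);a=np.arctan2(c[1],c[0])
    return np.array([K[0,2]+K[0,0]*t*np.cos(a),K[1,2]+K[1,1]*t*np.sin(a)]).round(1)
E
python3 - <<'E'
from look import *
for t in(-.016,0,.016):print(t,wproj("w3",M+t*lr),wproj("w3",M+t*lr+.016*qq))
o=np.array([.4245,-.0954,.1539]);g=o+.0125*qq
for s in(-.021,0,.044,.070):print("g",s,wproj("w3",g+s*pp))
P,p,d=wcloud("w3");Q=P[:60,280:370].reshape(-1,3);Q=Q[(Q[:,2]>.02)&(Q[:,2]<.09)]
Y=Q-M;r=-Y@pp;t=Y@lr;q=Y@qq
for lo in np.arange(-.05,.01,.006):
    m=(r>=lo)&(r<lo+.006)
    if m.sum()>3:print(lo.round(3),m.sum(),np.percentile(t[m],[2,98]).round(4),np.percentile(q[m],[2,98]).round(4))
print(r.max())
P,p,d=wcloud("w3");G=P[130:180,305:330].reshape(-1,3)-g;G=G[np.abs(G@qq)<.01];print("pin lateral",np.percentile(G@lr,[3,97]),"q top",np.percentile(G@qq,[5,50,95]),"tip s",(G@pp).max())
G=P[190:270,300:335].reshape(-1,3)-g;G=G[np.abs(G@qq-.006)<.004];print("handle lat",np.percentile(G@lr,[3,97]),"q",np.percentile(G@qq,[50,95]),(G@pp).max())
E
python3 -c "
import cv2;im=cv2.imread('pics/w3.png');cv2.imwrite('pics/w3c.png',cv2.resize(im[0:200,240:420],(720,800))[:600])"
```

```text
-0.016 [346.1  52.9] [348.7  47.7]
0 [320.3  52.5] [320.6  47.2]
0.016 [294.4  52.7] [292.5  47.4]
g -0.021 [317.2 281.5]
g 0 [317.3 251.3]
g 0.044 [317.4 178.5]
g 0.07 [317.5 131.1]
-0.038 37 [-0.0137  0.0126] [-0.0003  0.0102]
-0.032 351 [-0.0126  0.0126] [0.0032 0.0143]
-0.026 387 [-0.0127  0.0126] [0.0022 0.0144]
-0.02 409 [-0.0132  0.0124] [0.0021 0.0141]
-0.014 410 [-0.0132  0.013 ] [0.0008 0.0146]
-0.008 496 [-0.0123  0.0123] [-0.0104  0.0145]
-0.002 419 [-0.0139  0.0139] [-0.0133  0.0157]
0.0008814471267938629
pin lateral [-0.00408496  0.00292979] q top [-0.00015589  0.00221358  0.00346525] tip s 0.06789577981296609
handle lat [-0.00689959  0.00663522] q [0.00622334 0.00781338] 0.03964453968484651
```

View pics/w3c.png

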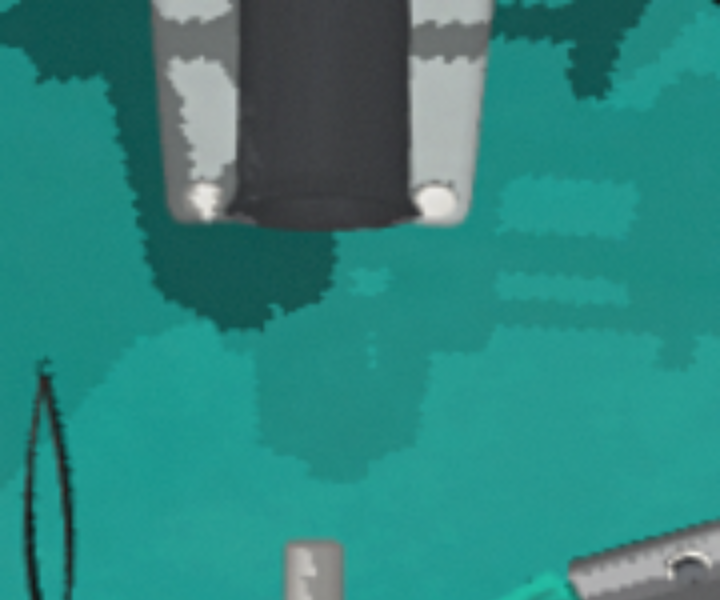

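jog_arm(
  rows=[0.002,0.001,-0.02,0.3,0,0,1,0,0,-0.022,0,0,0,1,0.0048,0.0094,-0.0106,0,0,0,1,0.0048,0.0094,-0.0106,0,0,0,1,0,0,0,0,0,0,1],
)

```text
time_s: 6.1
ee_pos: [0.4373, -0.0734, 0.09]
eef_rot: [0.0, 0.784, -2.042]
force: [-0.7, -0.7, -1.3]
grip_width: 0.0153
```

Run:
```python
from look import *
look("s3","side")
o=ctrl.get_obs();D=o["ee_pos"]-(M-.0125*qq);print("dpt",D@pp,"lat",D@lr,"q",D@qq,o["force"])
im=cv2.imread("pics/s3.png");cv2.imwrite("pics/s3c.png",cv2.resize(im[140:290,220:360],(700,750))[:600])
```

```text
6.1 [ 0.4373 -0.0734  0.09  ] x [-0.3214 -0.6307 -0.7064] y [ 8.909e-01 -4.543e-01  2.000e-04] q [ 0.115  0.51   1.732 -0.637  1.438  0.853] F [-0.65 -0.73 -1.25] 0.0153
dpt -0.056454614914181175 lat 0.0001916577680850637 q 0.0012440420961043156 [-0.45227655 -0.03815376 -0.99589761]
```

View pics/s3c.png

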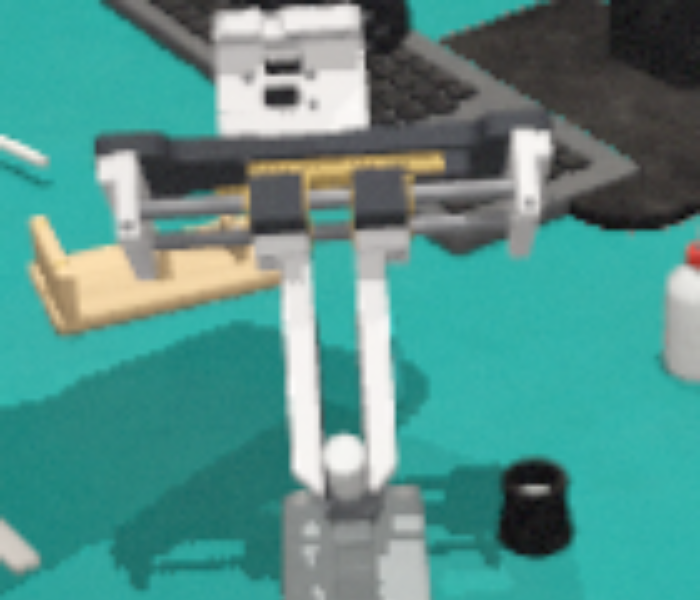

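The pin has entered the mouth, centred, with no contact force. I'll go deeper.

jog_arm(
  rows=[0.0019,0.0038,-0.0042,0,0,0,1,0.0019,0.0038,-0.0042,0,0,0,1,0.0019,0.0038,-0.0042,0,0,0,1,0,0,0,0,0,0,1],
)

```text
time_s: 6.48
ee_pos: [0.4428, -0.0631, 0.0782]
eef_rot: [0.001, 0.784, -2.041]
force: [0.4, -1.1, -1.4]
grip_width: 0.0153
```

jog_arm(
  rows=[0.0016,0.0031,-0.0035,0,0,0,1,0.0016,0.0031,-0.0035,0,0,0,1,0,0,0,0,0,0,1],
)

```text
time_s: 6.73
ee_pos: [0.4459, -0.057, 0.0711]
eef_rot: [0.0, 0.784, -2.042]
force: [-0.6, 0.4, -1.5]
grip_width: 0.0152
```

jog_arm(
  rows=[0,0,0,0,0,0,0.8,0,0,0,0,0,0,0.75,0,0,0,0,0,0,0.7,0,0,0,0,0,0,0.65,0,0,0,0,0,0,0.6,0,0,0,0,0,0,0.55],
)

```text
time_s: 7.23
ee_pos: [0.4458, -0.0575, 0.0717]
eef_rot: [0.001, 0.784, -2.041]
force: [0.2, -0.6, -0.1]
grip_width: 0.0406
```

Run:
```python
from look import *
look("w4");look("s4","side")
im=cv2.imread("pics/s4.png");a=cv2.resize(im[190:290,240:360],(480,400))
im=cv2.imread("pics/w4.png");b=cv2.resize(im,(640,400))[:, 160:480];cv2.imwrite("pics/s4c.png",np.hstack([a,b]))
```

```text
7.2333 [ 0.4458 -0.0575  0.0717] x [-0.321  -0.6313 -0.706 ] y [ 8.911e-01 -4.539e-01  8.000e-04] q [ 0.142  0.561  1.704 -0.625  1.432  0.884] F [ 0.22 -0.65 -0.07] 0.0406
7.2833 [ 0.4458 -0.0575  0.0717] x [-0.321  -0.6313 -0.706 ] y [ 8.910e-01 -4.539e-01  7.000e-04] q [ 0.142  0.561  1.704 -0.625  1.432  0.884] F [ 0.47  0.17 -0.16] 0.0416
```

View pics/s4c.png

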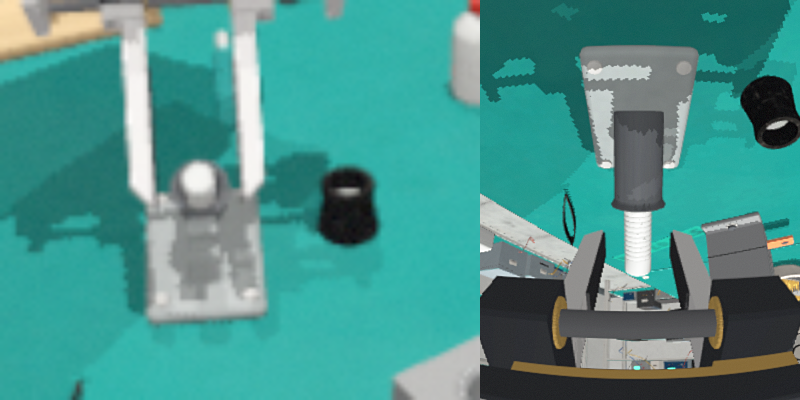

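The gauge is lying in the rest with its handle sticking out of the mouth, handle end at (640,275) in the right half. I'll retreat along the finger direction and swing round for the end grip.

jog_arm(
  rows=[0.0097,0.0189,0.0212,0,0,0,0.5,0.0097,0.0189,0.0212,0,0,0,0.5,0.0097,0.0189,0.0212,0,0,0,0.4,0,0,0.03,0,0,0,0.4,-0.0035,-0.0069,-0.0025,5.72,-2.94,0,0.4,-0.0035,-0.0069,-0.0025,5.72,-2.94,0,0.4,-0.0035,-0.0069,-0.0025,5.72,-2.94,0,0.4,-0.0035,-0.0069,-0.0025,5.72,-2.94,0,0.4],
)

```text
time_s: 8.0
ee_pos: [0.4612, -0.0282, 0.1557]
eef_rot: [0.014, 1.238, -2.029]
force: [1.0, -1.0, 0.6]
grip_width: 0.0565
```

jog_arm(
  rows=[-0.0035,-0.0069,-0.0025,5.72,-2.94,0,0.4,-0.0035,-0.0069,-0.0025,5.72,-2.94,0,0.4,-0.0035,-0.0069,-0.0025,5.72,-2.94,0,0.4,-0.0035,-0.0069,-0.0025,5.72,-2.94,0,0.4,-0.0035,-0.0069,-0.0025,5.72,-2.94,0,0.4,-0.0035,-0.0069,-0.0025,5.72,-2.94,0,0.4,-0.0035,-0.0069,-0.0025,5.72,-2.94,0,0.4],
)

```text
time_s: 8.58
ee_pos: [0.4368, -0.0773, 0.1387]
eef_rot: [3.123, 1.118, 1.079]
force: [0.0, 0.5, 0.2]
grip_width: 0.0561
```

jog_arm(
  rows=[-0.0035,-0.0069,-0.0025,5.72,-2.94,0,0.4,-0.0035,-0.0069,-0.0025,5.72,-2.94,0,0.4,-0.0035,-0.0069,-0.0025,5.72,-2.94,0,0.4,0,0,0,0,0,0,0.4],
)

```text
time_s: 8.92
ee_pos: [0.4247, -0.0989, 0.1288]
eef_rot: [3.14, 0.779, 1.091]
force: [0.6, 0.5, -0.6]
grip_width: 0.0568
```

```bash
cat >> h.py <<'E'
Rgrip=Rt(pp,-lr);E0=M-.043*pp-.002*qq
E
python3 - <<'E'
from look import *
look("w5");look("s5","side");look("c5","scene")
o=ctrl.get_obs();print(delta(o,Rgrip,E0-.06*pp))
im=cv2.imread("pics/s5.png");a=cv2.resize(im[170:290,240:360],(400,400))
im=cv2.imread("pics/w5.png");b=im[:, 120:520];cv2.imwrite("pics/s5c.png",np.hstack([a,b]))
for k in (-.008,0,.008):print(wproj("w5",E0+k*lr),wproj("w5",M+2*k*lr))
E
```

```text
8.9167 [ 0.4247 -0.0989  0.1288] x [ 0.3288  0.6312 -0.7025] y [ 0.8873 -0.4612  0.0009] q [-0.762  0.254  1.996  0.795  1.279 -0.677] F [ 0.55  0.53 -0.57] 0.0568
8.9667 [ 0.4251 -0.0986  0.1291] x [ 0.3264  0.6275 -0.7069] y [ 8.875e-01 -4.609e-01  8.000e-04] q [-0.758  0.251  1.995  0.791  1.276 -0.67 ] F [0.22 0.46 0.18] 0.0566
9.0167 [ 0.4257 -0.098   0.1297] x [ 0.3255  0.626  -0.7087] y [ 0.8882 -0.4595  0.0021] q [-0.755  0.249  1.994  0.789  1.275 -0.668] F [ 0.94 -0.47 -0.29] 0.0566
(array([-0.0006, -0.0001,  0.0002]), array([0.24, 0.09, 0.07]), np.float64(0.3))
[327.2 212.7] [334.1 197. ]
[317.3 212.7] [317.2 197. ]
[307.5 212.8] [300.2 197. ]
```

View pics/s5c.png

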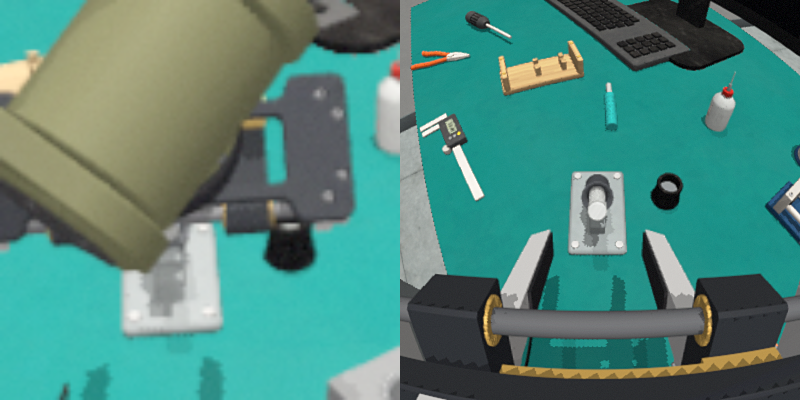

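```bash
python3 - <<'E'
from look import *
P,p,d=wcloud("w5");Q=P[200:224,306:330].reshape(-1,3)-E0
m=np.abs(Q@pp)<.015;Q=Q[m];a=Q@pp;print(np.percentile(a,[1,10,30,50,70]).round(4))
F=Q[a<np.percentile(a,10)+.0025];print(len(F),"lr",np.percentile(F@lr,[3,50,97]).round(4),"qq",np.percentile(F@qq,[3,50,97]).round(4))
E
python3 -c "
import cv2;im=cv2.imread('pics/w5.png');cv2.imwrite('pics/w5c.png',cv2.resize(im[160:260,280:355],(600,800),interpolation=cv2.INTER_CUBIC)[:600])"
```

```text
[-0.0017 -0.0012 -0.0007 -0.0002  0.0002]
275 lr [-0.0062  0.0003  0.0068] qq [-0.0046  0.0018  0.0084]
```

View pics/w5c.png

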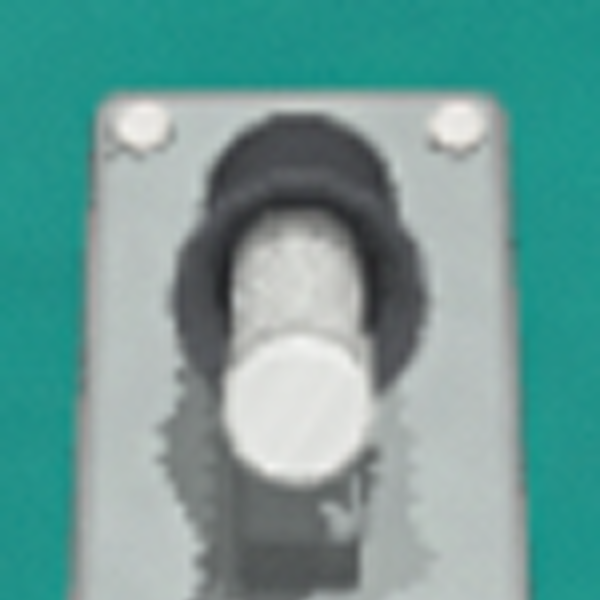

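The handle's end face is centred at (317,211), where predicted. I'll go in along its axis and grip it.

jog_arm(
  rows=[0.0062,0.0123,-0.0133,0.2,0.1,0,0.5,0.0062,0.0123,-0.0133,0,0,0,0.5,0.0062,0.0123,-0.0133,0,0,0,0.5,0.0062,0.0124,-0.0132,0,0,0,0.5,0,0,0,0,0,0,0.7,0,0,0,0,0,0,0.7],
)

```text
time_s: 9.57
ee_pos: [0.4509, -0.047, 0.0776]
eef_rot: [3.14, 0.785, 1.098]
force: [-0.1, 1.1, 1.1]
grip_width: 0.037
```

Run:
```python
from look import *
o=ctrl.get_obs();E1=E0-.0007*pp+.0018*qq;D=o["ee_pos"]-E1;print(D@pp,D@qq,D@lr,delta(o,Rgrip,E1)[1],o["force"],o["grip_width"])
```

```text
0.01810668011271536 0.0009335887829924993 0.00045425419054208 [ 0.01  0.05 -0.14] [-0.08099051  1.11762391  1.12216759] 0.037016966293118785
```

jog_arm(
  rows=[0,0,0,0,0,0,1,0,0,0,0,0,0,1,0,0,0,0,0,0,1,0,0,0,0,0,0,1,0,0,0,0,0,0,1,0,0,0,0,0,0,1],
  squeeze=30,
)

```text
time_s: 10.07
ee_pos: [0.451, -0.0486, 0.0776]
eef_rot: [3.139, 0.784, 1.093]
force: [-2.8, -4.6, 6.7]
grip_width: 0.0149
```

jog_arm(
  rows=[-0.0016,-0.0031,0.0035,0,0,0,1,-0.0032,-0.0063,0.0071,0,0,0,1,-0.0042,-0.0082,0.0092,0,0,0,1,-0.0042,-0.0082,0.0092,0,0,0,1,-0.0042,-0.0082,0.0092,0,0,0,1,-0.0042,-0.0082,0.0092,0,0,0,1,-0.0042,-0.0082,0.0092,0,0,0,1,0,0,0,0,0,0,1],
)

```text
time_s: 10.73
ee_pos: [0.4248, -0.1003, 0.1353]
eef_rot: [3.137, 0.785, 1.091]
force: [0.2, -0.3, -1.5]
grip_width: 0.0153
```

Run:
```python
from look import *
look("w6")
im=cv2.imread("pics/w6.png");cv2.imwrite("pics/w6c.png",cv2.resize(im[120:320,200:440],(720,600)))
```

```text
10.7333 [ 0.4248 -0.1003  0.1353] x [ 0.3264  0.6274 -0.707 ] y [ 0.8885 -0.4589  0.0029] q [-0.761  0.241  1.989  0.786  1.289 -0.663] F [ 0.22 -0.31 -1.48] 0.0153
```

View pics/w6c.png

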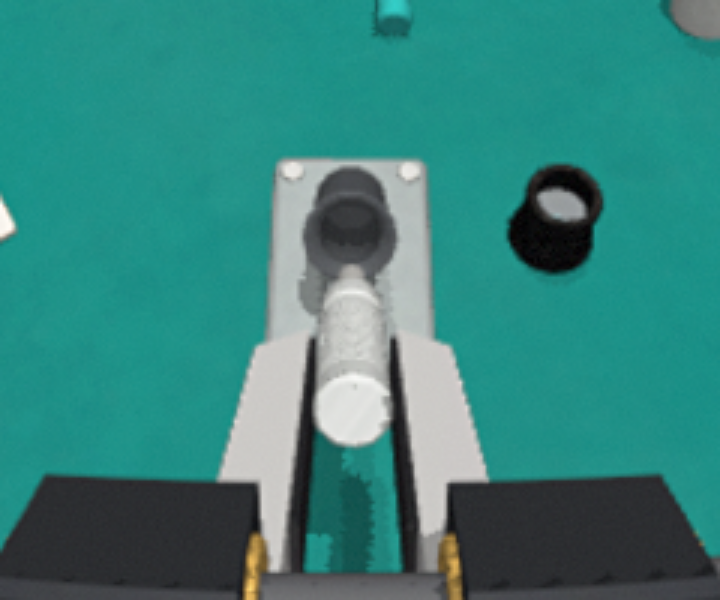

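```bash
cat >> look.py <<'E'
from scipy.optimize import least_squares
def gfit(n,pos,Rw,amin=-.03,amax=.05):
    """gauge axis in tool frame: fit a line to handle cylinder r=8"""
    P,p,d=wcloud(n);T=(P.reshape(-1,3)-pos)@Rw
    m=(np.abs(T[:,1])<.0085)&(T[:,2]>-.02)&(T[:,2]<.03)&(T[:,0]>amin)&(T[:,0]<amax);T=T[m]
    f=lambda q:np.hypot(T[:,1]-q[0]-q[1]*T[:,0],T[:,2]-q[2]-q[3]*T[:,0])-.008
    s=least_squares(f,[0,0,0,0],loss="soft_l1",f_scale=.0007);print("n",len(T),"y0,dy,z0,dz",s.x.round(4),"rms",np.sqrt(np.mean(s.fun**2)).round(5),"x range",T[:,0].min().round(4),T[:,0].max().round(4))
    return s.x
E
python3 - <<'E'
from look import *
o=ctrl.get_obs();Rw=R.from_euler('xyz',o["eef_rot"]).as_matrix()
P,p,d=wcloud("w6");T=(P-o["ee_pos"])@Rw
for v in range(205,275,6):
    t=T[v,310:326];print(v,np.median(t,0).round(4))
gfit("w6",o["ee_pos"],Rw,.002,.045)
E
```

```text
205 [0.1162 0.0003 0.0086]
211 [0.0873 0.0002 0.0057]
217 [ 0.037   0.0002 -0.0056]
223 [ 0.023   0.0002 -0.0059]
229 [ 0.0104  0.0002 -0.0062]
235 [-0.0009  0.0002 -0.0065]
241 [-0.0108  0.0002 -0.0067]
247 [-0.0173  0.0002 -0.0057]
253 [-0.0178  0.0002 -0.0021]
259 [-0.0178  0.0002  0.0018]
265 [-0.018   0.0002  0.0057]
271 [0.1093 0.0005 0.0795]
n 431 y0,dy,z0,dz [ 0.     -0.0064  0.0012  0.0141] rms 0.00032 x range 0.002 0.0445
```

The gauge is held by its end, 18 mm overlap, about 1° tilt. Next I'll go upright over the terminal's large well.

Run:
```python
from look import *
o=ctrl.get_obs();Rv=Rt([0,0,-1],[0,-1,0]);print(delta(o,Rv,np.array([.484,-.2503,.19])))
```

```text
(array([ 0.0591, -0.1508,  0.0556]), array([-24.47,  40.42, -59.34]), np.float64(75.9))
```

jog_arm(
  rows=[0.0049,-0.0126,0.0185,-2.04,3.37,-4.95,1,0.0049,-0.0126,0.0185,-2.04,3.37,-4.95,1,0.0049,-0.0126,0.0186,-2.04,3.37,-4.95,1,0.0049,-0.0126,0,-2.04,3.37,-4.95,1,0.0049,-0.0126,0,-2.04,3.37,-4.95,1,0.0049,-0.0126,0,-2.04,3.37,-4.95,1,0.0049,-0.0126,0,-2.04,3.37,-4.95,1,0.0049,-0.0126,0,-2.04,3.37,-4.95,1],
)

```text
time_s: 11.45
ee_pos: [0.4642, -0.1994, 0.1891]
eef_rot: [-2.765, 1.299, 0.72]
force: [-1.2, -0.2, -1.4]
grip_width: 0.0156
```

jog_arm(
  rows=[0.0049,-0.0126,0,-2.04,3.37,-4.95,1,0.0049,-0.0126,0,-2.04,3.37,-4.95,1,0.0049,-0.0126,0,-2.04,3.37,-4.95,1,0.0049,-0.0126,0,-2.04,3.37,-4.95,1,0,0,0,0,0,0,1,0,0,0,0,0,0,1,0,0,0,0,0,0,1],
)

```text
time_s: 12.03
ee_pos: [0.4834, -0.2489, 0.1887]
eef_rot: [-1.821, 1.567, 1.322]
force: [0.3, -0.6, -1.2]
grip_width: 0.0151
```

Run:
```python
from look import *
look("w7")
o=ctrl.get_obs();print(delta(o,Rt([0,0,-1],[0,-1,0]),np.array([.484,-.2503,.19])))
Rw=R.from_euler('xyz',o["eef_rot"]).as_matrix();gfit("w7",o["ee_pos"],Rw,.002,.045)
im=cv2.imread("pics/w7.png");cv2.imwrite("pics/w7c.png",cv2.resize(im[100:300,200:440],(720,600),interpolation=cv2.INTER_CUBIC))
```

```text
12.0333 [ 0.4834 -0.2489  0.1887] x [ 9.0e-04  3.7e-03 -1.0e+00] y [ 0.0018 -1.     -0.0037] q [-0.545  0.3    1.56   0.004  1.282  1.023] F [ 0.35 -0.56 -1.16] 0.0151
(array([ 0.0007, -0.0012,  0.001 ]), array([-0.18,  0.07, -0.06]), np.float64(0.2))
n 439 y0,dy,z0,dz [-0.0004 -0.0067  0.0018  0.0084] rms 0.00032 x range 0.0021 0.0447
```

View pics/w7c.png

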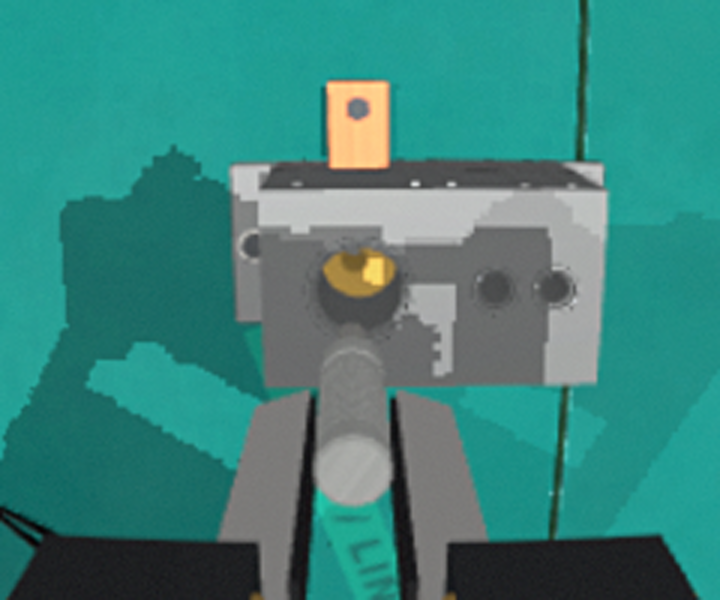

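The brass is visible through the well at crop (358,270), i.e. about (319,190) in the picture. The dark bore is at about (318,186), partly cut off by the well's rim. I'll zoom in and measure.

Run:
```python
from look import *
im=cv2.imread("pics/w7.png");c=im[176:212,298:342];cv2.imwrite("pics/w7z.png",cv2.resize(c,None,fx=16,fy=16,interpolation=cv2.INTER_NEAREST))
P,p,d=wcloud("w7")
# top face & well rim
m=np.zeros((400,640),bool);m[150:235,270:410]=1
Q=P[m];t=(Q[:,2]>.074)&(Q[:,2]<.084);print("top",np.median(Q[t,2]),cv2.minAreaRect((Q[t,:2]*1000).astype(np.float32)))
print("nadir",ray("w7",318,186,.034),ray("w7",318,190,.034))
for v in(184,186,188,190,194):print(v,P[v,308:332:3,2].round(3))
for a in range(0,360,45):
    pass
```

```text
top 0.07968749106861384 ((485.5412902832031, -274.3912658691406), (67.05502319335938, 112.30217742919922), 0.2524352967739105)
nadir [ 0.48498185 -0.24896741  0.034     ] [ 0.48041823 -0.24898407  0.034     ]
184 [0.081 0.079 0.016 0.006 0.01  0.035 0.035 0.081]
186 [0.078 0.035 0.025 0.017 0.021 0.036 0.035 0.035]
188 [0.079 0.035 0.031 0.024 0.029 0.036 0.036 0.034]
190 [0.035 0.033 0.034 0.034 0.034 0.035 0.035 0.034]
194 [0.044 0.036 0.036 0.033 0.033 0.035 0.034 0.034]
```

View pics/w7z.png

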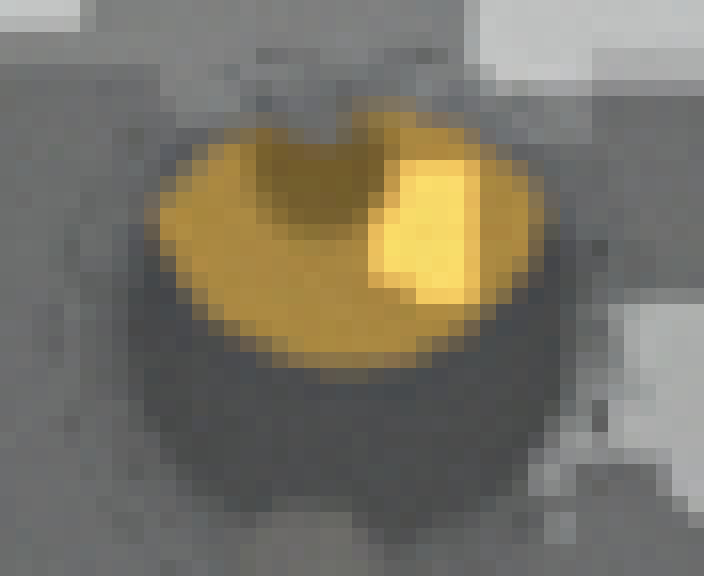

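jog_arm(
  rows=[-0.01,0,0,-0.2,-0.4,0,1,-0.01,0,0,0,0,0,1,0,0,0,0,0,0,1,0,0,0,0,0,0,1],
)

```text
time_s: 12.42
ee_pos: [0.4633, -0.2497, 0.1898]
eef_rot: [2.943, 1.562, -0.2]
force: [-0.5, 0.1, -0.7]
grip_width: 0.0154
```

Run:
```python
from look import *
look("w8")
o=ctrl.get_obs();Rw=R.from_euler('xyz',o["eef_rot"]).as_matrix();gfit("w8",o["ee_pos"],Rw,.002,.045)
P,p,d=wcloud("w8");m=np.zeros((400,640),bool);m[130:235,250:420]=1
Q=P[m];t=(Q[:,2]>.074)&(Q[:,2]<.084);print("top",np.median(Q[t,2]),cv2.minAreaRect((Q[t,:2]*1000).astype(np.float32)))
b=wproj("w8",[.4855,-.2485,.034]);w=wproj("w8",[.4855,-.2504,.079]);print(b,w)
u,v=int(b[0])-26,int(b[1])-22;print(u,v)
im=cv2.imread("pics/w8.png");cv2.imwrite("pics/w8z.png",cv2.resize(im[v:v+44,u:u+52],None,fx=13,fy=13,interpolation=cv2.INTER_NEAREST))
```

```text
12.4167 [ 0.4633 -0.2497  0.1898] x [ 0.0084 -0.0017 -1.    ] y [-0.0013 -1.      0.0017] q [-0.565  0.256  1.615  0.003  1.263  1.006] F [-0.48  0.07 -0.73] 0.0154
n 439 y0,dy,z0,dz [-0.0002 -0.0072  0.0022  0.0085] rms 0.00032 x range 0.0021 0.0449
top 0.07968964287775471 ((485.23919677734375, -274.740478515625), (67.04425811767578, 112.85468292236328), 1.2247262001037598)
[316.1 168.5] [318.  176.1]
290 146
```

View pics/w8z.png

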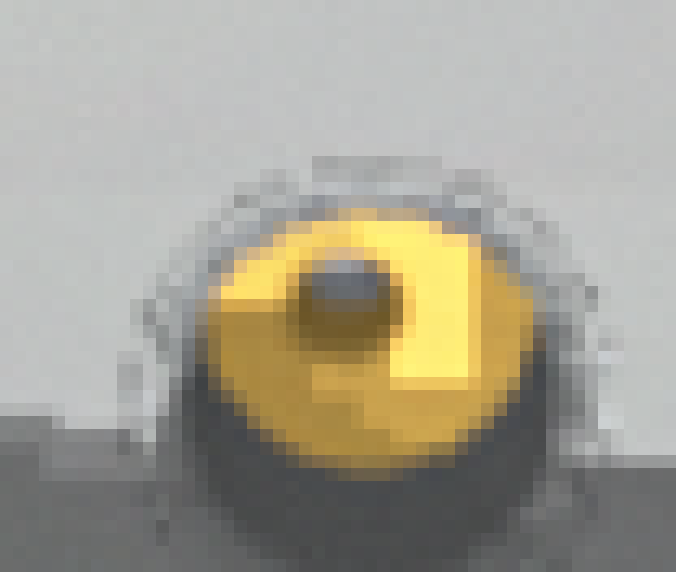

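The bore is clear at picture (316,168.7), i.e. (0.4853, -0.2484), about 2 mm to +y of the well axis. I'll move over it and down into the well.

jog_arm(
  rows=[0.012,0.0003,0,0,0,0,1,0.0122,0,0,0,0,0,1,0,0,0,0,0,0,1,0,0,-0.015,0,0,0,1,0,0,-0.02,0,0,0,1,0,0,-0.02,0,0,0,1,0,0,-0.015,0,0,0,1,0,0,0,0,0,0,1],
)

```text
time_s: 13.13
ee_pos: [0.4864, -0.2486, 0.1164]
eef_rot: [-2.886, 1.567, 0.254]
force: [-0.0, -0.1, -1.2]
grip_width: 0.015
```

Run:
```python
from look import *
look("w9");look("c9","scene")
im=cv2.imread("pics/w9.png");a=cv2.resize(im[130:260,250:390],(560,520))
cv2.imwrite("pics/w9c.png",a)
```

```text
13.1333 [ 0.4864 -0.2486  0.1164] x [ 3.4e-03  9.0e-04 -1.0e+00] y [-1.e-03 -1.e+00 -9.e-04] q [-0.541  0.38   1.633  0.003  1.127  1.03 ] F [-0.   -0.1  -1.21] 0.015
13.1833 [ 0.4872 -0.249   0.1183] x [ 5.3e-03 -3.0e-04 -1.0e+00] y [-1.e-03 -1.e+00  3.e-04] q [-0.541  0.378  1.63   0.003  1.129  1.03 ] F [ 0.46 -0.23 -0.86] 0.015
```

View pics/w9c.png

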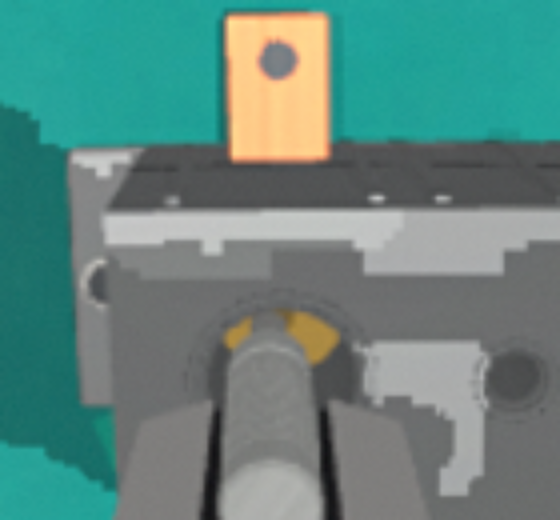

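The pin is down in the well above the bore. I'll feel for it now.

jog_arm(
  rows=[0,0,-0.004,0,0,0,1,0,0,-0.004,0,0,0,1,0,0,-0.003,0,0,0,1,0,0,0,0,0,0,1],
)

```text
time_s: 13.57
ee_pos: [0.4878, -0.2493, 0.1081]
eef_rot: [2.926, 1.563, -0.217]
force: [-0.5, 0.2, -1.0]
grip_width: 0.0151
```

jog_arm(
  rows=[0,0,-0.0015,0,0,0,1,0,0,-0.0015,0,0,0,1,0,0,0,0,0,0,1],
)

```text
time_s: 13.82
ee_pos: [0.4878, -0.2493, 0.1051]
eef_rot: [2.923, 1.563, -0.219]
force: [-0.5, -0.1, -0.7]
grip_width: 0.0153
```

jog_arm(
  rows=[0,0,-0.0015,0,0,0,1,0,0,0,0,0,0,1],
)

```text
time_s: 13.98
ee_pos: [0.4878, -0.2493, 0.1036]
eef_rot: [2.924, 1.563, -0.219]
force: [-0.8, -0.1, -1.9]
grip_width: 0.0151
```

Past the face height with no force, so the pin is in the bore. I'll keep going gently.

jog_arm(
  rows=[0,0,-0.002,0,0,0,1,0,0,-0.002,0,0,0,1,0,0,-0.002,0,0,0,1,0,0,0,0,0,0,1],
)

```text
time_s: 14.32
ee_pos: [0.4877, -0.2492, 0.0973]
eef_rot: [2.95, 1.564, -0.193]
force: [0.0, 0.4, -1.6]
grip_width: 0.0148
```

jog_arm(
  rows=[0,0,-0.002,0,0,0,1,0,0,-0.002,0,0,0,1,0,0,-0.002,0,0,0,1,0,0,0,0,0,0,1],
)

```text
time_s: 14.65
ee_pos: [0.4878, -0.2492, 0.0914]
eef_rot: [2.939, 1.564, -0.204]
force: [-0.8, -0.4, -0.9]
grip_width: 0.0152
```

jog_arm(
  rows=[0,0,-0.002,0,0,0,1,0,0,-0.002,0,0,0,1,0,0,-0.002,0,0,0,1,0,0,0,0,0,0,1],
)

```text
time_s: 14.98
ee_pos: [0.4878, -0.2492, 0.0853]
eef_rot: [2.94, 1.564, -0.203]
force: [-1.2, 1.0, -1.2]
grip_width: 0.0149
```

jog_arm(
  rows=[0,0,-0.001,0,0,0,1,0,0,-0.001,0,0,0,1,0,0,0,0,0,0,1],
)

```text
time_s: 15.23
ee_pos: [0.4879, -0.2493, 0.0837]
eef_rot: [2.919, 1.563, -0.223]
force: [-1.7, -0.4, -0.3]
grip_width: 0.015
```

jog_arm(
  rows=[0,0,-0.001,0,0,0,1,0,0,0,0,0,0,1],
)

```text
time_s: 15.4
ee_pos: [0.4879, -0.2493, 0.0827]
eef_rot: [2.919, 1.563, -0.223]
force: [-1.7, -0.4, -1.3]
grip_width: 0.0152
```

jog_arm(
  rows=[0,0,-0.0008,0,0,0,1,0,0,0,0,0,0,1],
)

```text
time_s: 15.57
ee_pos: [0.4882, -0.2495, 0.0825]
eef_rot: [2.892, 1.562, -0.25]
force: [-2.5, -0.0, 4.0]
grip_width: 0.0148
```

jog_arm(
  rows=[0,0,-0.0008,0,0,0,1,0,0,0,0,0,0,1],
)

```text
time_s: 15.73
ee_pos: [0.4886, -0.2496, 0.0824]
eef_rot: [2.864, 1.561, -0.278]
force: [-2.9, 1.7, 10.6]
grip_width: 0.0152
```

jog_arm(
  rows=[0,0,0.001,0,0,0,1,0,0,0,0,0,0,0.8,0,0,0,0,0,0,0.75,0,0,0,0,0,0,0.7,0,0,0,0,0,0,0.65,0,0,0,0,0,0,0.6],
)

```text
time_s: 16.23
ee_pos: [0.488, -0.2493, 0.0822]
eef_rot: [2.92, 1.563, -0.222]
force: [-1.7, -0.0, 0.1]
grip_width: 0.0359
```

Run:
```python
from look import *
look("w10");look("s10","side")
P,p,d=wcloud("w10");Q=P[200:330,290:345].reshape(-1,3);k=(Q[:,2]>.09)&(Q[:,2]<.115)&(np.hypot(Q[:,0]-.4855,Q[:,1]+.249)<.008);print(np.percentile(Q[k,2],[5,50,90,97]).round(4),Q[k][Q[k,2]>.096].mean(0))
P,p,d=wcloud("w10");T=P[150:235,340:420].reshape(-1,3);print("top",np.median(T[(T[:,2]>.07),2]))
im=cv2.imread("pics/s10.png");cv2.imwrite("pics/s10c.png",np.hstack([cv2.resize(im[200:350,300:420],(480,600)),cv2.resize(cv2.imread("pics/w10.png")[150:330,270:366],(320,600))]))
```

```text
16.2333 [ 0.488  -0.2493  0.0822] x [ 0.0077 -0.0017 -1.    ] y [-0.0011 -1.      0.0017] q [-0.54   0.424  1.659  0.003  1.051  1.03 ] F [-1.7  -0.03  0.12] 0.0359
16.2833 [ 0.488  -0.2494  0.0822] x [ 0.0076 -0.0018 -1.    ] y [-0.0011 -1.      0.0018] q [-0.54   0.424  1.659  0.003  1.051  1.03 ] F [ 0.56 -0.76  0.51] 0.0374
[0.0923 0.0994 0.1002 0.1006] [ 0.48626666 -0.24897379  0.09937927]
top 0.07965007979892497
```

View pics/s10c.png

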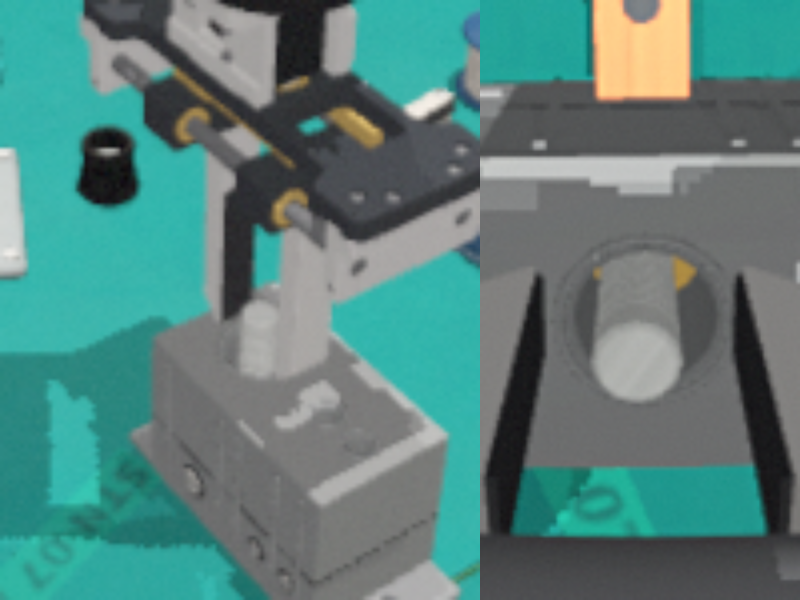

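Handle end measures 19.9 mm above the block, so it is home. I'll back off straight up and check.

jog_arm(
  rows=[0,0,0,0,0,0,0.5,0,0,0.004,0,0,0,0.5,0,0,0.015,0,0,0,0.5,0,0,0.03,0,0,0,0.5,0,0,0.03,0,0,0,0.5,0,0,0.03,0,0,0,0.5,-0.01,0.02,0.01,0,0,0,0.5,-0.01,0.02,0,0,0,0,0.5],
)

```text
time_s: 17.0
ee_pos: [0.4686, -0.2097, 0.2043]
eef_rot: [2.814, 1.558, -0.33]
force: [0.4, 0.6, 0.6]
grip_width: 0.047
```

jog_arm(
  rows=[-0.01,0.02,0,0,0,0,0.5,-0.01,0.02,0,0,0,0,0.5,0,0,0,0,0,0,0.5,0,0,0,0,0,0,0.5],
)

```text
time_s: 17.33
ee_pos: [0.448, -0.169, 0.202]
eef_rot: [2.878, 1.562, -0.264]
force: [-0.8, -0.1, -0.4]
grip_width: 0.0471
```

Run:
```python
from look import *
look("w11");look("c11","scene")
P,p,d=wcloud("w11");Q=P.reshape(-1,3);k=(Q[:,2]>.094)&(Q[:,2]<.105)&(np.hypot(Q[:,0]-.4855,Q[:,1]+.249)<.015);print(k.sum(),Q[k].mean(0),np.percentile(Q[k,2],[5,50,95]))
k=(Q[:,2]>.074)&(Q[:,2]<.085)&(np.abs(Q[:,0]-.485)<.03)&(np.abs(Q[:,1]+.3)<.03);print("top",np.median(Q[k,2]))
for nm,c in(("scene0",(.5415,-.04)),("c11",(.5415,-.04)),("scene0",(.68,.025)),("c11",(.68,.025))):
    X,_,_=cloud(nm);X=X.reshape(-1,3);m=(X[:,2]>.006)&(np.hypot(X[:,0]-c[0],X[:,1]-c[1])<.03);print(nm,m.sum(),X[m].mean(0).round(4))
a=cv2.imread("pics/c11.png");b=cv2.imread("pics/w11.png")
cv2.imwrite("pics/f.png",np.hstack([cv2.resize(a[150:370,210:470],(400,338)),cv2.resize(b[80:300,190:450],(400,338))]))
```

```text
17.3333 [ 0.448 -0.169  0.202] x [ 0.0087 -0.0023 -1.    ] y [ 1.0e-04 -1.0e+00  2.3e-03] q [-0.438  0.138  1.726  0.002  1.268  1.132] F [-0.79 -0.1  -0.36] 0.0471
17.3833 [ 0.4482 -0.1695  0.2017] x [ 0.0084 -0.0023 -1.    ] y [-6.0e-04 -1.0e+00  2.2e-03] q [-0.439  0.14   1.725  0.002  1.268  1.132] F [-0.21  0.21 -0.01] 0.0469
223 [ 0.48589282 -0.24801846  0.09926048] [0.09666028 0.09936953 0.10071784]
top 0.07972772135264322
scene0 206 [ 0.5415 -0.0405  0.0224]
c11 160 [ 0.5382 -0.0425  0.021 ]
scene0 266 [0.6768 0.025  0.0399]
c11 14 [0.6686 0.029  0.0112]
```

View pics/f.png

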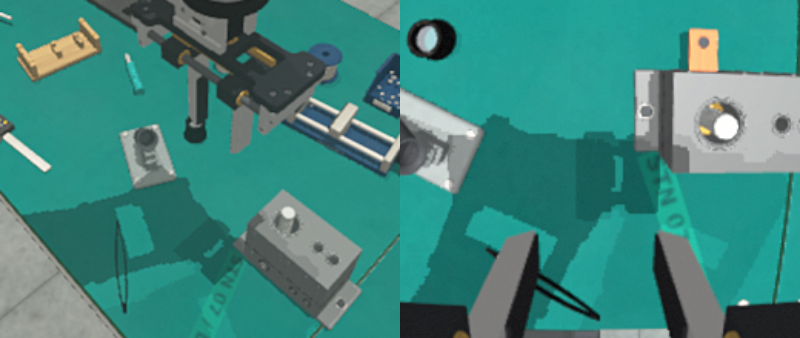

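The gauge stands upright in the large well (scene crop (288,215)). A quick check that the loupe and bottle are undisturbed, then I'll hand in.

Run:
```python
from look import *
look("s11","side")
a=cv2.imread("pics/side0.png").astype(int);b=cv2.imread("pics/s11.png").astype(int)
for nm,(x,y,w,h) in dict(loupe=(317,230,20,22),bottle=(350,185,20,33)).items():print(nm,np.abs(a-b)[y:y+h,x:x+w].mean())
cv2.imwrite("pics/s11c.png",cv2.resize(cv2.imread("pics/s11.png")[170:370,230:430],(600,600)))
```

```text
17.4333 [ 0.4483 -0.1698  0.2015] x [ 0.0081 -0.0021 -1.    ] y [-0.0012 -1.      0.0021] q [-0.439  0.14   1.725  0.002  1.268  1.132] F [-0.18  0.04 -0.34] 0.0471
loupe 3.309848484848485
bottle 1.4191919191919191
```

View pics/s11c.png

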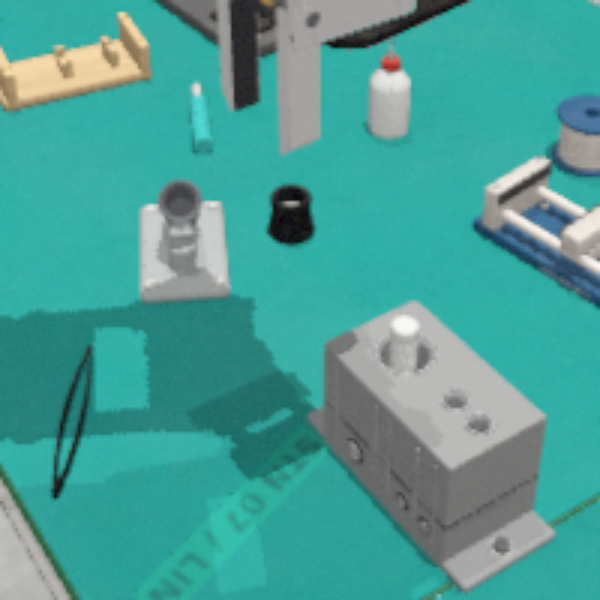

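Gauge upright in the well (405,340); loupe (292,213) and bottle (390,100) are where they were.

```bash
python3 -c "
from station import ctrl
print(ctrl.hand_in())"
```

```text
the job is handed in; nothing more can be done
None
```

The plug gauge is standing upright in the large pole, pushed fully home, and the job is handed in at about 17.4 s of the 64 s allowed.

- **Handling:** I lifted the steel gauge from its nest, set it pin first in the slanted rest and let go. It slid to the bottom, and I took it again by the end of its handle.
- **Insertion:** The wrist camera put the contact's bore about 2 mm to +y of the well axis. The pin went in with no resistance until the shoulder met the brass. The force reading after the last step was about 11 N.
- **Last checks:** The handle end measured 19.6–19.9 mm above the block, against 20 mm expected. The side camera shows the gauge upright and the loupe and needle bottle unmoved, with the gripper well clear of everything.
- **Small disagreements:** The shoulder met the brass about 1.5 mm sooner than my grip estimate predicted. I put that down to how far along the handle I had it gripped. In the scene view the gripper partly hid the loupe and bottle, so I checked those with the side camera instead.

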